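# Crack the walnut for the guest

## Task

Crack the big walnut for the guest. Lift the nutcracker out of its black caddy and lay it flat on the wooden board, set the whole walnut from the round coaster lengthwise between its jaws, and squeeze the two handles together until you feel the shell give way. Then put the cracked walnut in the white dish and leave the nutcracker lying flat on the board; do not disturb the small bottle, the jug, the canister or the paper cups.

Things in the scene. Friction and masses are not known exactly. Their poses are not given: they have to be found in the camera images.
- cracker_head (a point): Metal nutcracker, 206 mm long, about 0.24 kg, flat in the caddy, hinges vertical. Point: middle of its solid hinge block, 34 mm long (x), 32 wide (y), 34 high, 17 mm above the tool's underside; gripping it moves no lever. x points from the block to the handles, z up. Two mirrored levers bow out from the block, carry the jaws and end in handles; a light spring (1 N at each handle) opens them.
- cracker_mouth (a point): Middle of the space between the jaws, 87 mm along x from cracker_head, 19 mm above the underside; same axes. Jaws: upright plates 36 mm long, 38 high, 8 thick, standing on the surface; open, 50 mm apart inside, 66 outside. The space between the levers is clear from 62 mm before to 32 mm past this point (46 mm wide before, 39 wide past it), so fingers fit before and behind a walnut there.
- cracker_handles (a point): Point midway between the two handles, 162 mm along x from cracker_head, 16 mm above the underside; same axes. Handles: straight metal bars 70 mm long (their tips are 27 mm farther along x), 10 thick, 20 high (6 to 26 mm above the underside). Over their outsides here they measure 64 mm open, about 48 when the jaws touch a whole walnut, about 32 when its shell has given.
- left_lever (a joint): Closing angle of the left lever, rad: 0 open, about 0.05 when the jaws touch a whole walnut, 0.10 when its shell has given, at most 0.13. The right lever is geared to it and does the same.
- walnut_mid (a point): Middle of the one large brown walnut, 56 mm long (x), 42 wide (y), 40 high (z), about 36 g, with small flats on all sides; its raised seam runs lengthwise in the upright x-z plane. It lies on the coaster, any way round. Held by its ends (along x) it is rigid; pressed on its sides (along y) the shell resists up to 34 N (17 N at each nutcracker handle), then suddenly gives and stays in.
- walnut_shell (a joint): How far the half shells are pressed together across the walnut's width, m: 0 whole, 0.008 cracked; it snaps over at 0.004 and stays. Cracked, it is 34 mm wide, length and height unchanged; walnut_mid belongs to the -y half, so the nut's true middle then lies 4 mm to its -y side.
- caddy: Black caddy fixed to the counter, 224 mm long (x), 92 wide (y), floor 4 mm thick; origin: centre of its underside. Side walls (84 mm apart inside) and the +x end wall are 30 mm high. The side walls run only from x = -44 to +112 mm: the hinge block, at x = -86 mm, is free on both sides, but jaws and handles lie close between walls with no room for fingers. A 10 mm lip closes the -x end.
- board: Wooden serving board fixed to the counter, 240 mm long (x), 160 mm wide (y), 14 mm thick; origin at the centre of its underside, z up.
- coaster: Round dark slate coaster fixed to the counter, 110 mm across, 6 mm thick, flat; origin at the centre of its underside.
- dish_floor (a point): Centre of the inner floor of the round white dish, which is fixed to the counter; 5 mm above the counter. Inside, the floor is 108 mm across and the flaring wall reaches 34 mm above the counter, where the dish is 150 mm across outside.
- shampoo_mid (a point): Middle of a small pale blue-green bottle with a white cap standing between coaster and dish, 32 mm across, 78 mm tall. Bystander.
- canister_mid (a point): Centre (45 mm up) of a metal sugar canister with a black lid standing on the robot's side, 62 mm across, 94 mm tall. Bystander.
- cups_mid (a point): Middle of a stack of upturned brown paper cups beyond the dish and coaster, 83 mm across, 120 mm tall. Bystander.
- jug_mid (a point): Centre (90 mm up) of a tall steel insulated jug with black lid and side handle (at its y, 64 mm from the axis) standing on the robot's side, 72 mm across, 180 mm tall. Bystander.

How it is judged:
On the way, in this order (a step that is already met when the one before it is completed fails the run):
1. the whole walnut lies between the jaws of the nutcracker, which lies flat on the board (x of walnut_mid in the frame of cracker_mouth between -0.02 and 0.02 m and y of walnut_mid in the frame of cracker_mouth between -0.012 and 0.012 m and z of walnut_mid in the frame of cracker_mouth between -0.012 and 0.014 m and x of cracker_mouth in the frame of board between -0.075 and 0.075 m and y of cracker_mouth in the frame of board between -0.06 and 0.06 m and z of cracker_mouth in the frame of board between 0.024 and 0.044 m and angle between cracker_mouth's own z axis and vertical below 0.12 rad and value of joint walnut_shell below 0.002 m), for 0.2 s.
2. the shell has given way between the jaws on the board, squeezed by the handles, with no finger on the walnut (x of walnut_mid in the frame of cracker_mouth between -0.02 and 0.02 m and y of walnut_mid in the frame of cracker_mouth between -0.012 and 0.012 m and z of walnut_mid in the frame of cracker_mouth between -0.012 and 0.014 m and x of cracker_mouth in the frame of board between -0.075 and 0.075 m and y of cracker_mouth in the frame of board between -0.06 and 0.06 m and z of cracker_mouth in the frame of board between 0.024 and 0.044 m and angle between cracker_mouth's own z axis and vertical below 0.12 rad and value of joint walnut_shell above 0.0055 m and contact force between the fingers and walnut below 0.5 N and x of the grasp point in the frame of cracker_mouth above 0.02 m), for 0.2 s.
At the end, for the whole second after the job is handed in: The cracked walnut (shell in by over 5.5 mm) lies at rest in the white dish, its middle within 50 mm of the dish's centre; the nutcracker lies flat (tilt under 0.12 rad) and at rest on the board, its mouth within 75 mm lengthwise and 60 mm crosswise of the board's centre (value of joint walnut_shell above 0.0055 m and horizontal distance between walnut_mid and dish_floor below 0.05 m and z of walnut_mid in the frame of dish_floor between 0.008 and 0.04 m and linear speed of each of walnut, cracker below 0.02 m/s and x of cracker_mouth in the frame of board between -0.075 and 0.075 m and y of cracker_mouth in the frame of board between -0.06 and 0.06 m and z of cracker_mouth in the frame of board between 0.024 and 0.044 m and angle between cracker_mouth's own z axis and vertical below 0.12 rad); the robot touches nothing.
It fails at once if the shampoo is shoved by more than 25 mm or tipped (distance of shampoo_mid from where it was at the start of the episode above 0.025 m or angle between shampoo_mid's own z axis and vertical above 0.5 rad).
It fails at once if the jug is shoved by more than 25 mm or tipped (distance of jug_mid from where it was at the start of the episode above 0.025 m or angle between jug_mid's own z axis and vertical above 0.5 rad).
It fails at once if the canister is shoved by more than 25 mm or tipped (distance of canister_mid from where it was at the start of the episode above 0.025 m or angle between canister_mid's own z axis and vertical above 0.5 rad).
It fails at once if the cups is shoved by more than 25 mm or tipped (distance of cups_mid from where it was at the start of the episode above 0.025 m or angle between cups_mid's own z axis and vertical above 0.5 rad).
It also fails if it takes over 72 s, if anything falls off the work surface, if the arm or the gripper's body presses on something with over 40 N, if the wrist force passes 120 N, or if a joint passes its speed limit or range.

## Robot

A 7-joint arm with a two-finger parallel gripper is mounted at the origin on the work surface. World frame = base frame: x ahead of the robot, y to its left, z up, the work surface at z = 0. Lengths are in m, angles in rad, forces in N, time in s.
With the tool pointing down it reaches from about 0.4 to 0.85 m from the base axis. Payload 10.4 kg.
Tool frame: the origin (TCP) lies between the finger pads; the fingertips stand tip_extent ahead of it and the grasp point (between the pads) lies 2 mm behind it (tip_extent is the distance from the TCP to the fingertips, in m); z points along the fingers, y is the direction in which the jaws open and shut (so a half turn about z gives the same grasp; the last joint's range is limited). The gripper opens to 87 mm and grips with 3 to 60 N. Pads are 19 mm wide; open, the fingers measure 117 mm over their backs; the gripper's body (75 mm by 190 mm) begins 51 mm behind the grasp point.
Start: joints at [1.209, 0.332, -0.065, 1.46, 0.022, 1.35, -0.088], TCP at [0.208, -0.589, 0.24] pointing down, gripper open.
Joint ranges: [-2.6, 2.6], [-0.5, 2.12], [-1.47, 1.34], [0.16, 2.42], [-1.27, 4.41], [0.06, 2.06], [-2.6, 2.6]. Speed limits (rad/s): [2.22, 2.22, 2.79, 2.79, 3.14, 3.14, 3.14].

## Interface

Orientations are given as a unit quaternion [x, y, z, w].
In Python, from bench import read_state, camera, camera_params, close_job, tip_extent gives the robot as it stands. The module is installed in compiled form; this text tells all that it offers.
- The arm moves only by the tool send_rows, never from a script. Its argument "steps" is a list of rows, each a list of 7 numbers: the turn, a rotation vector about the tool's x, y, z in degrees, then the shift along the tool's x, y, z in m, then the gripper's target within -1 to 1 (shut at 1, half-way at 0, fully open at -1). In form: [[ax, ay, az, x, y, z, jaw], ...]. A call has exactly 10 rows; each row shifts and turns the pose as measured when the row begins, along the tool's axes as they then stand; what a row does not reach is not made up. A row lasts 1/10 s, in which the tool goes at most 50 mm and 8.59 degrees, less where a joint would pass 70% of its speed; a pose out of reach is approached as far as the arm can. A call with a gripper value outside its range is refused whole. The fingers move at their own pace and stop on an object; "force" is the grip in N (left out, the last holds). Time passes only in rows, so rows that do not move let the fingers close, or fill a call up. It gives the time, the measured TCP pose, the force and the opening at its end, in the units of the state.
- read_state(): the state, without advancing time (a new reading comes with each control period).
- camera(name): name is "side" or "top" or "wrist"; returns (picture, depth): 384x512x3 uint8, blue, green, red; 384x512 float32, m along the optical axis (not along the pixel's ray), 0 where there is no reading.
- camera_params(name): a dict with "camera_matrix" (3x3 intrinsics, pixels), "dist" ([k1, k2, p1, p2, k3] as OpenCV has them; the pictures are not rectified), "world_from_camera" (4x4, takes a point from camera to world coordinates). Camera axes: x right, y down, z forward; pixel columns grow to the right and rows downward; lengths in m; the calibration is good to about 2 mm. A picture is of the moment at which its call begins: read the wrist's pose just before it. camera_params takes no time and is no camera call; for the wrist camera it gives the pose at the moment of the call.
- close_job(): hands the job in, once; it reports no verdict.
The state is a dict: "time": time; "joint_positions": joint angles; "joint_vel": joint speeds; "joint_torque": joint torques, N m; "ee_pos": TCP position; "eef_rot": TCP orientation; "ft_force": force on the tool from outside, world axes, zero at the start; "torque": the same for the moment, N m; "width": finger opening in m.
Only numpy, scipy, OpenCV 4.12 (cv2) and the standard library are available. Lean on these libraries where they do the work, as an engineer would, in place of code of your own. Each camera call takes 0.05 s, during which the arm holds its last target.

## Working session

There is one attempt and no reset: what is moved stays moved. The work goes in short steps, Python scripts to look and compute and a tool call to move; the robot and the scene stay as the last step left them, time stands still between calls to the robot, and variables do not carry over. Pictures are saved under pics/ and viewed, and the job is handed in when it is done.

Besides the shell and the picture viewer there is one more tool, called after "Request:" by a JSON object that holds its "name" and its "arguments", one argument or row to a line. send_rows: Moves the arm, as the interface text tells. Its arguments: {"type":"object","properties":{"steps":{"type":"array"},"force":{"type":"number"}},"required":["steps"]}

```bash
mkdir -p pics; ls
python3 - <<'E'
from bench import *
import cv2, numpy as np
s=read_state(); print(s, tip_extent if not callable(tip_extent) else tip_extent())
for n in("side","top","wrist"):
    p=camera_params(n); print(n,np.round(p["camera_matrix"],1).tolist(),p["dist"],np.round(p["world_from_camera"],4).tolist())
    im,d=camera(n); cv2.imwrite(f"pics/{n}0.png",im); np.save(f"pics/{n}0.npy",d)
E
```

```text
pics
{'time': 0.0, 'joint_positions': array([ 1.20940965,  0.3328485 , -0.06469513,  1.46092721,  0.02161498,
        1.34989927, -0.0884879 ]), 'joint_vel': array([-5.54010291e-04, -6.57620785e-04, -6.61037356e-05, -9.90802859e-04,
        1.65643656e-04, -1.18637757e-04,  4.23124716e-04]), 'joint_torque': array([-9.97892203e-04, -6.23255181e+01,  2.37148470e-02, -3.89895952e+01,
       -6.15258445e-02,  3.97784798e-02,  1.80192037e-04]), 'ee_pos': array([ 0.20758417, -0.58914171,  0.23877524]), 'eef_rot': array([ 9.85684332e-01,  1.68599874e-01, -1.56413106e-04, -6.75302961e-04]), 'ft_force': array([0.28234034, 0.27997593, 0.19333476]), 'torque': array([-0.00416064,  0.00795653,  0.02980386]), 'width': 0.0868109602850801} 0.017
side [[481.2, 0.0, 251.8], [0.0, 481.2, 183.4], [0.0, 0.0, 1.0]] [-0.14311466  0.          0.          0.          0.        ] [[-0.8775, -0.3177, 0.3593, 0.1397], [-0.4792, 0.5509, -0.6833, 0.786], [0.0192, -0.7717, -0.6357, 0.7973], [0.0, 0.0, 0.0, 1.0]]
top [[375.3, 0.0, 262.7], [0.0, 375.3, 193.0], [0.0, 0.0, 1.0]] [0.04142453 0.         0.         0.         0.        ] [[-0.021, -0.9953, 0.0941, 0.467], [-0.9997, 0.02, -0.0115, 0.006], [0.0095, -0.0943, -0.9955, 1.0164], [0.0, 0.0, 0.0, 1.0]]
wrist [[265.9, 0.0, 253.0], [0.0, 265.9, 190.8], [0.0, 0.0, 1.0]] [0.02123876 0.         0.         0.         0.        ] [[0.3332, -0.91, -0.2467, 0.2739], [-0.9429, -0.3223, -0.0845, -0.5673], [-0.0026, 0.2608, -0.9654, 0.3854], [0.0, 0.0, 0.0, 1.0]]
```

View pics/top0.png

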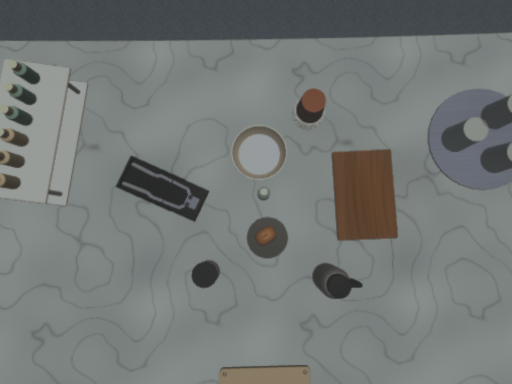

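View pics/side0.png

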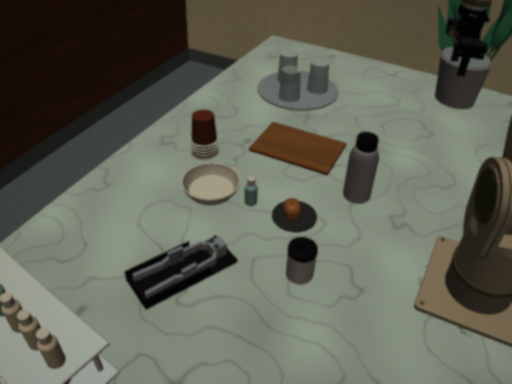

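View pics/wrist0.png

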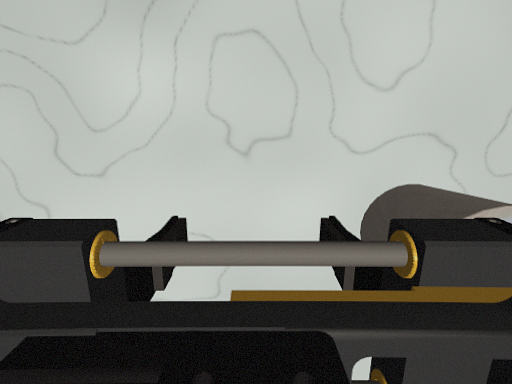

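```bash
cat > h.py <<'E'
from bench import *
import cv2, numpy as np
from scipy.spatial.transform import Rotation as R
def ray(n,uv,P=None):
    p=P or camera_params(n); K=np.array(p["camera_matrix"]);T=np.array(p["world_from_camera"])
    q=cv2.undistortPoints(np.array(uv,float).reshape(-1,1,2),K,np.array(p["dist"])).reshape(-1,2)
    d=np.c_[q,np.ones(len(q))]@T[:3,:3].T
    return T[:3,3],d
def atz(n,uv,z,P=None):
    o,d=ray(n,uv,P); z=np.broadcast_to(z,len(d)); return o+d*((z-o[2])/d[:,2])[:,None]
def tri(n1,uv1,n2,uv2,P1=None,P2=None):
    o1,d1=ray(n1,uv1,P1);o2,d2=ray(n2,uv2,P2);out=[]
    for a,b in zip(d1,d2):
        s=np.linalg.lstsq(np.c_[a,-b],o2-o1,rcond=None)[0]; x=o1+a*s[0];y=o2+b*s[1]; out.append(np.r_[(x+y)/2,np.linalg.norm(x-y)])
    return np.array(out)
def cloud(n,d,P=None):
    v,u=np.mgrid[0:384,0:512]; uv=np.c_[u.ravel(),v.ravel()]
    o,r=ray(n,uv,P); X=o+r*d.reshape(-1,1); return X.reshape(384,512,3)
def proj(n,X,P=None):
    p=P or camera_params(n);T=np.linalg.inv(p["world_from_camera"])
    r=cv2.Rodrigues(T[:3,:3])[0]
    return cv2.projectPoints(np.array(X,float).reshape(-1,1,3),r,T[:3,3],np.array(p["camera_matrix"]),np.array(p["dist"]))[0].reshape(-1,2)
def crop(im,x0,y0,x1,y1,s,f):
    c=cv2.resize(im[y0:y1,x0:x1],None,fx=s,fy=s,interpolation=cv2.INTER_CUBIC)
    c=np.clip(c.astype(float)*1.6,0,255).astype(np.uint8)
    for u in range((x0+9)//10*10,x1,10):
        cv2.putText(c,str(u),(int((u-x0)*s),8),0,.3,(0,255,255),1); cv2.line(c,(int((u-x0+.5)*s),9),(int((u-x0+.5)*s),14),(0,255,255),1)
    for v in range((y0+9)//10*10,y1,10):
        cv2.putText(c,str(v),(0,int((v-y0)*s)+4),0,.3,(0,255,255),1); cv2.line(c,(20,int((v-y0+.5)*s)),(26,int((v-y0+.5)*s)),(0,255,255),1)
    cv2.imwrite("pics/"+f,c)
E
python3 - <<'E'
from h import *
t=cv2.imread("pics/top0.png");s=cv2.imread("pics/side0.png")
crop(t,110,145,215,225,7,"t_cad.png"); crop(t,220,110,410,300,3,"t_mid.png")
crop(s,115,225,245,310,6,"s_cad.png"); crop(s,170,100,390,290,3,"s_mid.png")
d=np.load("pics/top0.npy");X=cloud("top",d)
print(np.percentile(X[250:280,60:120,2],[5,50,95]))
for u,v in[(267,237),(363,195),(259,152),(163,188),(266,236),(194,203),(205,270)]: print(u,v,X[v,u].round(3))
E
```

```text
[-0.00261489  0.00036984  0.00342674]
267 237 [ 0.445 -0.014  0.049]
363 195 [ 0.551 -0.275  0.013]
259 152 [0.675 0.002 0.004]
163 188 [0.581 0.262 0.006]
266 236 [ 0.448 -0.011  0.045]
194 203 [0.537 0.174 0.039]
205 270 [0.369 0.14  0.085]
```

View pics/t_cad.png

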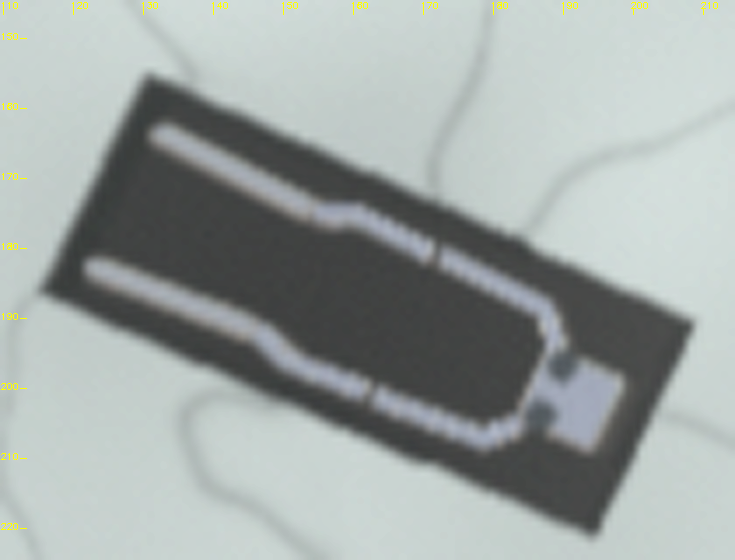

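View pics/t_mid.png

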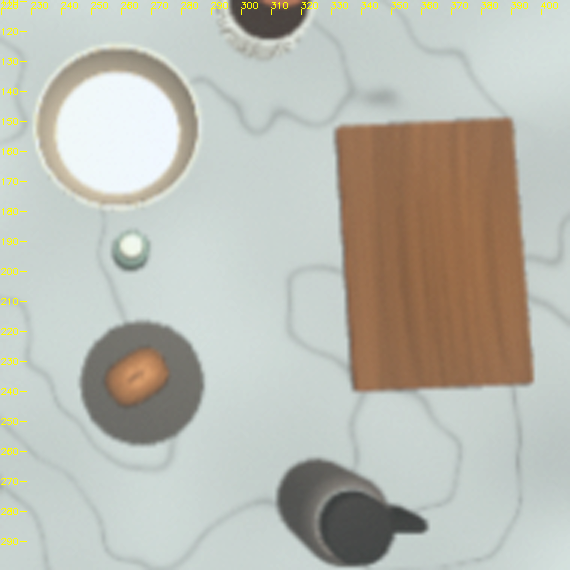

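View pics/s_cad.png

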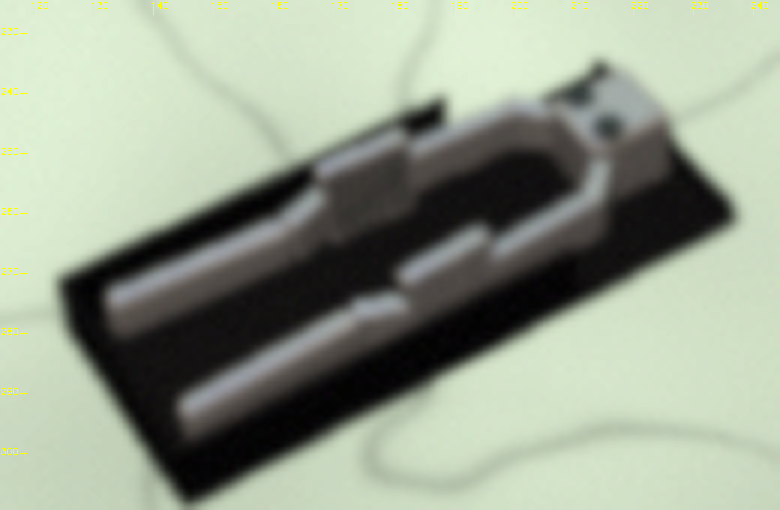

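View pics/s_mid.png

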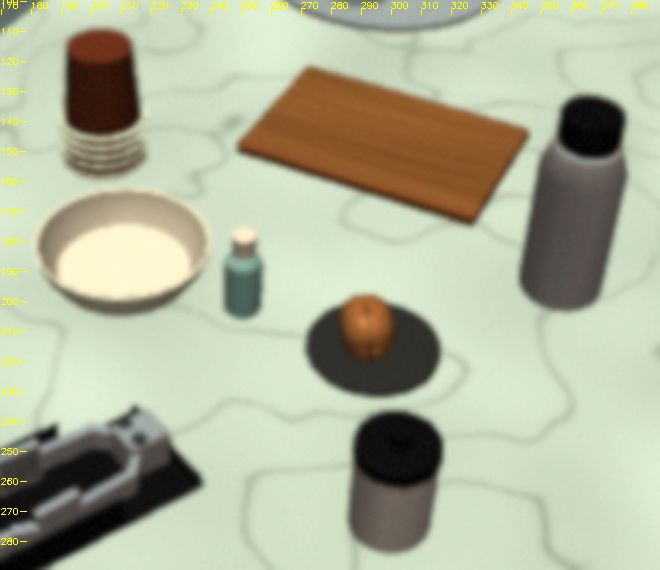

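Run:
```python
from h import *
c=lambda l,x0,y0,s:[(x0+(a+.5)/s-.5,y0+(b+.5)/s-.5) for a,b in l]
P=camera_params("top")
cad=c([(148,72),(42,290),(693,320),(595,537)],110,145,7)
print("caddy",atz("top",cad,[.03,.03,.01,.01]).round(4))
bt=c([(623,380),(593,452),(578,362),(548,436)],110,145,7)
B=atz("top",bt,.038);print("block",B.round(4),B.mean(0))
# handle tips tops, z=.004+.026
h=atz("top",c([(155,133),(90,266)],110,145,7),.030);print("tips",h.round(4),h.mean(0))
# jaw notches (end of jaw at x=?)
g=atz("top",c([(435,256),(370,395)],110,145,7),.042);print("notch",g.round(4),g.mean(0))
m=(B.mean(0));a=h.mean(0)-m;print("yaw",np.degrees(np.arctan2(a[1],a[0])),np.linalg.norm(a[:2]))
# tri block corners
st=c([(605,72),(660,115),(612,150)],115,225,6)
print("tri right-top?",tri("top",[bt[1],bt[0]],"side",[st[1],st[0]]).round(4))
# board
b=c([(335,127),(512,118),(532,382),(354,390)],220,110,3)
Bd=atz("top",b,.014);print("board",Bd.round(4),Bd.mean(0)); 
sb=c([(308,67),(528,130),(473,222),(239,148)],170,100,3)
# correspondence: side view order
for i in range(4):
  print([tri("top",[b[i]],"side",[sb[j]])[0].round(4).tolist() for j in range(4)])
# coaster, dish, walnut
co=c([(81,382),(203,382),(142,321),(142,444)],220,110,3);Q=atz("top",co,.006);print("coaster",Q.round(4),Q.mean(0))
di=c([(55,132),(181,132),(118,70),(118,194)],220,110,3);Q=atz("top",di,.005);print("dish",Q.round(4),Q.mean(0))
d=np.load("pics/top0.npy");X=cloud("top",d)
im=cv2.imread("pics/top0.png").astype(int)
m=np.zeros((384,512),bool);m[215:260,245:290]=1
m&=(im[...,2]-im[...,0]>35)
v,u=np.nonzero(m);print(len(u),u.mean(),v.mean())
W=X[m];print(np.percentile(W[:,2],[5,50,95]))
W=atz("top",np.c_[u,v],.026);ctr=W[:,:2].mean(0);w,V=np.linalg.eigh(np.cov(W[:,:2].T));print("walnut",ctr,4*np.sqrt(w)/2*2/2,V)
(r)=cv2.minAreaRect((W[:,:2]*1000).astype(np.float32));print(r)
s=cv2.imread("pics/side0.png").astype(int);ms=np.zeros((384,512),bool);ms[195:225,278:306]=1
ms&=(s[...,2]-s[...,0]>45);vv,uu=np.nonzero(ms);print(uu.mean(),vv.mean());print("tri nut",tri("top",[(u.mean(),v.mean())],"side",[(uu.mean(),vv.mean())]))
# bystanders
print("shamp",atz("top",c([(131,243)],220,110,3),.078),"jug top",atz("top",c([(357,528)],220,110,3),.18),"cups")
```

```text
caddy [[0.6684 0.3411 0.03  ]
 [0.5863 0.3793 0.03  ]
 [0.5723 0.1397 0.01  ]
 [0.49   0.1775 0.01  ]]
block [[0.5474 0.1621 0.038 ]
 [0.5208 0.1734 0.038 ]
 [0.5545 0.1788 0.038 ]
 [0.5271 0.19   0.038 ]] [0.53748234 0.17606712 0.038     ]
tips [[0.645  0.3382 0.03  ]
 [0.595  0.3618 0.03  ]] [0.62002731 0.34999853 0.03      ]
notch [[0.5948 0.2309 0.042 ]
 [0.5435 0.2546 0.042 ]] [0.56912296 0.24273412 0.042     ]
yaw 64.61175826741047 0.19252482493440684
tri right-top? [[0.5225 0.1748 0.0336 0.003 ]
 [0.5506 0.1644 0.0318 0.0059]]
board [[ 0.6695 -0.1939  0.014 ]
 [ 0.6743 -0.3536  0.014 ]
 [ 0.4376 -0.3586  0.014 ]
 [ 0.4335 -0.2017  0.014 ]] [ 0.55373216 -0.27694654  0.014     ]
[[0.6216, -0.1808, 0.1245, 0.0537], [0.5174, -0.1813, 0.1415, 0.2502], [0.5536, -0.2102, 0.0039, 0.2343], [0.6694, -0.1966, 0.0048, 0.0042]]
[[0.6754, -0.3567, 0.0059, 0.0014], [0.5576, -0.3668, 0.0095, 0.2335], [0.6096, -0.4381, -0.184, 0.2107], [0.7361, -0.3948, -0.1428, 0.0659]]
[[0.522, -0.2546, 0.1345, 0.1964], [0.4374, -0.3605, 0.0088, 0.0001], [0.46, -0.4001, -0.1383, 0.0595], [0.5444, -0.2449, 0.
[... 243 characters left out ...]
[ 0.3896 -0.0135  0.006 ]] [ 0.44403351 -0.0147317   0.006     ]
dish [[ 0.6717  0.0594  0.005 ]
 [ 0.6696 -0.0553  0.005 ]
 [ 0.7281  0.001   0.005 ]
 [ 0.6137  0.0033  0.005 ]] [0.67077732 0.00209725 0.005     ]
233 265.46351931330474 234.90557939914163
[0.0387519  0.04387518 0.04733787]
walnut [ 0.45008788 -0.01041156] [0.01900128 0.02687802] [[-0.84632684 -0.53266394]
 [-0.53266394  0.84632684]]
((450.1814270019531, -10.327728271484375), (35.44499588012695, 50.04423522949219), 32.21226501464844)
291.7772277227723 206.21782178217822
tri nut [[ 0.44992487 -0.01042151  0.03082634  0.00050156]]
shamp [[ 0.56149072 -0.00659416  0.078     ]] jug top [[ 0.33958226 -0.165195    0.18      ]] cups
```

```bash
cat >> h.py <<'E'
def yawq(deg): # tool down, tool x at world azimuth deg
    a=np.radians(deg);x=[np.cos(a),np.sin(a),0];y=[np.sin(a),-np.cos(a),0]
    return R.from_matrix(np.c_[x,y,[0,0,-1]])
def plan(pts,jaw=-1):
    """pts: list of (x,y,z,yaw,nrows)"""
    s=read_state();p=np.array(s["ee_pos"]);r=R.from_quat(s["eef_rot"])
    M=r.as_matrix();yaw=np.degrees(np.arctan2(M[1,0],M[0,0]));print("now",s["time"],p.round(4),"yaw",yaw.round(2),"tilt",np.degrees(np.arccos(-M[2,2])).round(2),"w",round(s["width"],4),"F",np.round(s["ft_force"],1),"q",np.round(s["joint_positions"],2))
    rows=[]
    for (x,y,z,w,n) in pts:
        p0=p.copy();r0=r;rt=yawq(w);rv=(r0.inv()*rt).as_rotvec();t=np.array([x,y,z])
        for i in range(1,n+1):
            pn=p0+(t-p0)*i/n; rn=r0*R.from_rotvec(rv*i/n)
            d=r.as_matrix().T@(pn-p); a=np.degrees((r.inv()*rn).as_rotvec())
            rows.append([*np.round(a,1).tolist(),*np.round(d,4).tolist(),jaw]); p,r=pn,rn
    for k in range(0,len(rows),10): print(str(rows[k:k+10]).replace(" ",""))
E
python3 - <<'E'
from h import *
plan([(.36,-.25,.29,35,8),(.542,.182,.22,64.6,11),(.542,.182,.22,64.6,1)])
E
```

```text
now 0.15 [ 0.2076 -0.5892  0.2389] yaw 19.41 tilt 0.06 w 0.0872 F [-0.6 -0.3  0.1] q [ 1.21  0.33 -0.06  1.46  0.02  1.35 -0.09]
[[-0.0,-0.0,-1.9,0.0321,-0.0337,-0.0063,-1],[-0.0,-0.0,-1.9,0.0332,-0.0326,-0.0064,-1],[-0.0,-0.0,-1.9,0.0343,-0.0314,-0.0064,-1],[-0.0,-0.0,-1.9,0.0353,-0.0302,-0.0064,-1],[-0.0,-0.0,-1.9,0.0363,-0.029,-0.0064,-1],[-0.0,-0.0,-1.9,0.0373,-0.0278,-0.0064,-1],[-0.0,-0.0,-1.9,0.0382,-0.0265,-0.0064,-1],[-0.0,-0.0,-1.9,0.0391,-0.0252,-0.0064,-1],[0.0,0.0,-2.7,0.0361,-0.0227,0.0064,-1],[0.0,0.0,-2.7,0.0371,-0.021,0.0064,-1]]
[[0.0,0.0,-2.7,0.038,-0.0192,0.0064,-1],[0.0,0.0,-2.7,0.0389,-0.0174,0.0064,-1],[0.0,0.0,-2.7,0.0397,-0.0155,0.0064,-1],[0.0,0.0,-2.7,0.0404,-0.0137,0.0064,-1],[0.0,0.0,-2.7,0.041,-0.0118,0.0064,-1],[0.0,0.0,-2.7,0.0415,-0.0098,0.0064,-1],[0.0,0.0,-2.7,0.0419,-0.0079,0.0064,-1],[0.0,0.0,-2.7,0.0422,-0.0059,0.0064,-1],[0.0,0.0,-2.7,0.0424,-0.0039,0.0064,-1],[0.0,-0.0,0.0,0.0,0.0,0.0,-1]]
```

Request:
{"name": "send_rows", "arguments": {
  "steps": [
    [0,0,-2,0.032,-0.034,-0.0065,-1],
    [0,0,-2,0.033,-0.0325,-0.0065,-1],
    [0,0,-2,0.034,-0.0315,-0.0065,-1],
    [0,0,-2,0.035,-0.03,-0.0065,-1],
    [0,0,-2,0.036,-0.029,-0.0065,-1],
    [0,0,-2,0.037,-0.028,-0.0065,-1],
    [0,0,-2,0.038,-0.0265,-0.0065,-1],
    [0,0,-2,0.039,-0.025,-0.0065,-1],
    [0,0,-2.5,0.036,-0.0225,0.006,-1],
    [0,0,-2.5,0.037,-0.021,0.006,-1]
  ],
  "force": 55
}}

```text
time: 1.15
ee_pos: [0.3904, -0.159, 0.2777]
eef_rot: [0.938, 0.347, -0.002, -0.001]
ft_force: [-0.0, -0.4, -0.5]
width: 0.0874
```

Run:
```python
from h import *
plan([(.542,.182,.22,64.6,9),(.542,.182,.22,64.6,1)])
```

```text
now 1.15 [ 0.3904 -0.159   0.2777] yaw 40.62 tilt 0.23 w 0.0874 F [-0.  -0.4 -0.5] q [ 0.81 -0.12 -0.48  1.87 -0.06  1.39 -0.52]
[[-0.0,0.0,-2.7,0.0375,-0.0178,0.0064,-1],[-0.0,0.0,-2.7,0.0383,-0.016,0.0064,-1],[-0.0,0.0,-2.7,0.039,-0.0142,0.0064,-1],[-0.0,0.0,-2.7,0.0396,-0.0124,0.0064,-1],[-0.0,0.0,-2.7,0.0401,-0.0105,0.0064,-1],[-0.0,0.0,-2.7,0.0405,-0.0087,0.0064,-1],[-0.0,0.0,-2.7,0.0409,-0.0068,0.0064,-1],[-0.0,0.0,-2.7,0.0412,-0.0049,0.0064,-1],[-0.0,0.0,-2.7,0.0414,-0.003,0.0064,-1],[-0.0,0.0,-0.0,-0.0,0.0,0.0,-1]]
```

Request:
{"name": "send_rows", "arguments": {
  "steps": [
    [0,0,-2.7,0.0375,-0.018,0.0064,-1],
    [0,0,-2.7,0.038,-0.016,0.0064,-1],
    [0,0,-2.7,0.039,-0.014,0.0064,-1],
    [0,0,-2.7,0.0395,-0.0125,0.0064,-1],
    [0,0,-2.7,0.04,-0.0105,0.0064,-1],
    [0,0,-2.7,0.0405,-0.0085,0.0064,-1],
    [0,0,-2.7,0.041,-0.007,0.0064,-1],
    [0,0,-2.7,0.041,-0.005,0.0064,-1],
    [0,0,-2.7,0.0415,-0.003,0.0064,-1],
    [0,0,0,0,0,0,-1]
  ]
}}

```text
time: 2.15
ee_pos: [0.5407, 0.2033, 0.2163]
eef_rot: [0.838, 0.546, -0.001, -0.002]
ft_force: [-1.0, -0.4, -0.4]
width: 0.0871
```

Run:
```python
from h import *
s=read_state();P=camera_params("wrist")
im,d=camera("wrist");cv2.imwrite("pics/w1.png",im);np.save("pics/w1.npy",d)
import pickle;pickle.dump((s,P),open("pics/w1.pkl","wb"))
plan([(.542,.182,.05,64.6,8),(.542,.182,.027,64.6,2)])
print(proj("wrist",[[.542,.182,.038]],P))
```

```text
now 2.2 [0.5408 0.2008 0.2166] yaw 66.03 tilt 0.16 w 0.087 F [-0.8 -0.  -0.1] q [ 0.26  0.36 -0.86  1.59  0.28  1.33 -1.05]
[[-0.0,0.0,0.2,-0.0021,0.0012,0.0208,-1],[-0.0,0.0,0.2,-0.0021,0.0012,0.0208,-1],[-0.0,0.0,0.2,-0.0021,0.0012,0.0208,-1],[-0.0,0.0,0.2,-0.0021,0.0012,0.0208,-1],[-0.0,0.0,0.2,-0.0021,0.0011,0.0208,-1],[-0.0,0.0,0.2,-0.0021,0.0011,0.0208,-1],[-0.0,0.0,0.2,-0.0021,0.0011,0.0208,-1],[-0.0,0.0,0.2,-0.0021,0.0011,0.0208,-1],[0.0,0.0,0.0,0.0,-0.0,0.0115,-1],[0.0,0.0,0.0,0.0,-0.0,0.0115,-1]]
[[261.55800094 191.62262433]]
```

View pics/w1.png

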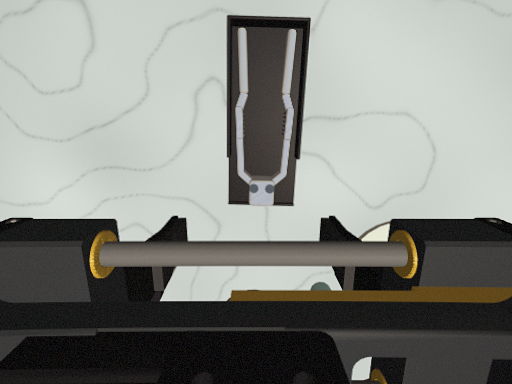

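The wrist picture shows the caddy upright, with the block top centred near (262,193) and the prediction at (262,192). The handle tips are at (242,30) and (291,33). These agree, so I'm descending.

Request:
{"name": "send_rows", "arguments": {
  "steps": [
    [0,0,0.2,-0.002,0.001,0.021,-1],
    [0,0,0.2,-0.002,0.001,0.021,-1],
    [0,0,0.2,-0.002,0.001,0.021,-1],
    [0,0,0.2,-0.002,0.001,0.021,-1],
    [0,0,0.2,-0.002,0.001,0.021,-1],
    [0,0,0.2,-0.002,0.001,0.021,-1],
    [0,0,0.2,-0.002,0.001,0.02,-1],
    [0,0,0.2,-0.002,0.001,0.02,-1],
    [0,0,0,0,0,0.01,-1],
    [0,0,0,0,0,0,-1]
  ]
}}

```text
time: 3.2
ee_pos: [0.5424, 0.1689, 0.0364]
eef_rot: [0.851, 0.526, -0.002, 0.003]
ft_force: [-0.2, 0.4, -0.3]
width: 0.0871
```

Run:
```python
from h import *
plan([(.542,.182,.027,64.6,2)])
```

```text
now 3.2 [0.5424 0.1689 0.0364] yaw 63.42 tilt 0.44 w 0.0871 F [-0.2  0.4 -0.3] q [ 0.23  0.53 -0.76  1.78  0.44  1.   -1.17]
[[0.1,0.2,-0.6,0.0058,-0.0031,0.0047,-1],[0.1,0.2,-0.6,0.0058,-0.003,0.0047,-1]]
```

Request:
{"name": "send_rows", "arguments": {
  "steps": [
    [0,0,-0.6,0.006,-0.003,0.004,-1],
    [0,0,-0.6,0.005,-0.003,0.004,-1],
    [0,0,0,0,0,0,-1],
    [0,0,0,0,0,0,1],
    [0,0,0,0,0,0,1],
    [0,0,0,0,0,0,1],
    [0,0,0,0,0,0,1],
    [0,0,0,0,0,0,1],
    [0,0,0,0,0,0,1],
    [0,0,0,0,0,0,1]
  ],
  "force": 55
}}

```text
time: 4.2
ee_pos: [0.5438, 0.1831, 0.0316]
eef_rot: [0.845, 0.535, 0.001, 0.004]
ft_force: [-0.4, -0.1, -0.0]
width: 0.0387
```

Run:
```python
from h import *
plan([(.542,.182,.24,64.6,10)],1)
```

```text
now 4.2 [0.5438 0.1831 0.0316] yaw 64.7 tilt 0.51 w 0.0387 F [-0.4 -0.1 -0. ] q [ 0.2   0.55 -0.76  1.77  0.45  1.   -1.18]
[[0.0,0.0,0.0,-0.0002,0.0,-0.0208,1],[0.0,0.0,0.0,-0.0002,0.0,-0.0208,1],[0.0,0.0,0.0,-0.0002,0.0,-0.0208,1],[0.0,0.0,0.0,-0.0002,-0.0,-0.0208,1],[0.0,0.0,0.0,-0.0002,-0.0,-0.0208,1],[0.0,0.0,0.0,-0.0002,-0.0,-0.0208,1],[0.0,0.0,0.0,-0.0002,-0.0001,-0.0208,1],[0.0,0.0,0.0,-0.0002,-0.0001,-0.0208,1],[0.0,0.0,0.0,-0.0002,-0.0001,-0.0208,1],[0.0,0.0,0.0,-0.0002,-0.0001,-0.0208,1]]
```

Request:
{"name": "send_rows", "arguments": {
  "steps": [
    [0,0,0,0,0,0.004,1],
    [0,0,0,0,0,0,1],
    [0,0,0,0,0,0,1],
    [0,0,0,0,0,0,1],
    [0,0,0,0,0,-0.006,1],
    [0,0,0,0,0,-0.01,1],
    [0,0,0,0,0,-0.015,1],
    [0,0,0,0,0,-0.015,1],
    [0,0,0,0,0,-0.01,1],
    [0,0,0,0,0,0,1]
  ]
}}

```text
time: 5.2
ee_pos: [0.5437, 0.1829, 0.0896]
eef_rot: [0.845, 0.535, 0.0, 0.005]
ft_force: [0.5, -0.7, -2.4]
width: 0.0314
```

Run:
```python
from h import *
P=camera_params("wrist")
im,d=camera("wrist");cv2.imwrite("pics/w2.png",im);np.save("pics/w2.npy",d)
im,d=camera("side");crop(im,100,200,260,310,5,"s2.png")
plan([(.542,.182,.23,64.6,8)],1)
```

```text
now 5.3 [0.543  0.1825 0.088 ] yaw 64.69 tilt 0.58 w 0.0319 F [ 0.3 -0.4 -2.3] q [ 0.24  0.47 -0.8   1.74  0.39  1.09 -1.13]
[[0.1,0.0,0.0,-0.0002,0.0,-0.0178,1],[0.1,0.0,0.0,-0.0002,0.0,-0.0178,1],[0.1,0.0,0.0,-0.0002,0.0,-0.0178,1],[0.1,0.0,0.0,-0.0002,-0.0,-0.0178,1],[0.1,0.0,0.0,-0.0002,-0.0,-0.0178,1],[0.1,0.0,0.0,-0.0001,-0.0,-0.0178,1],[0.1,0.0,0.0,-0.0001,-0.0001,-0.0178,1],[0.1,0.0,0.0,-0.0001,-0.0001,-0.0178,1]]
```

View pics/w2.png

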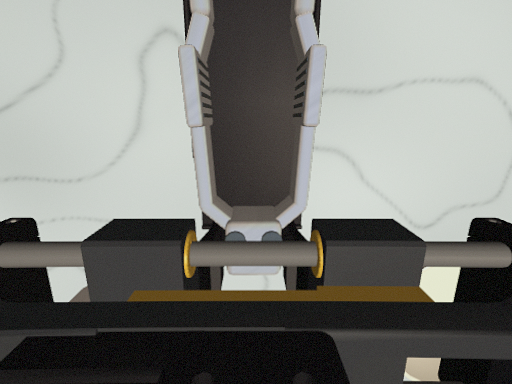

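View pics/s2.png

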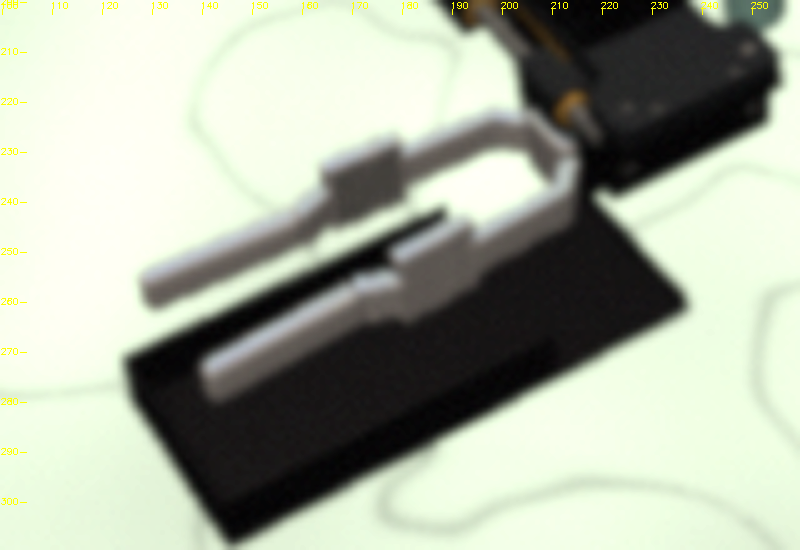

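The tool is lifted and stays level; the jaws are at (195,85) and (313,85) in the wrist picture. I'll measure its pose in the hand, then carry it over.

Run:
```python
from h import *
P=camera_params("wrist");d=np.load("pics/w2.npy");X=cloud("wrist",d,P)
s=read_state();r=R.from_quat(s["eef_rot"]);Y=r.inv().apply((X.reshape(-1,3)-s["ee_pos"])).reshape(X.shape)
for u,v in[(188,60),(190,85),(194,115),(318,60),(314,85),(308,115),(206,180),(300,180),(200,10),(305,10),(252,215)]:print(u,v,Y[v,u].round(4))
plan([(.543,.182,.24,64.6,6),(.52,-.05,.25,36,8),(.48,-.277,.24,1.5,8)],1)
```

```text
188 60 [ 0.095  -0.0296 -0.0145]
190 85 [ 0.0844 -0.0293 -0.0151]
194 115 [ 0.0712 -0.0283 -0.0149]
318 60 [ 0.095   0.0291 -0.0144]
314 85 [ 0.0845  0.0278 -0.0151]
308 115 [ 0.0712  0.0257 -0.0157]
206 180 [ 0.0372 -0.0259 -0.0043]
300 180 [ 0.037   0.0257 -0.0033]
200 10 [ 0.1185 -0.0251 -0.0028]
305 10 [ 0.1186  0.0242 -0.0025]
252 215 [ 0.0148 -0.0008  0.0013]
now 5.3 [0.543  0.1825 0.088 ] yaw 64.69 tilt 0.58 w 0.0319 F [ 0.3 -0.4 -2.3] q [ 0.24  0.47 -0.8   1.74  0.39  1.09 -1.13]
[[0.1,0.1,0.0,-0.0002,0.0002,-0.0253,1],[0.1,0.1,0.0,-0.0002,0.0002,-0.0253,1],[0.1,0.1,0.0,-0.0002,0.0002,-0.0253,1],[0.1,0.1,0.0,-0.0001,0.0001,-0.0253,1],[0.1,0.1,0.0,-0.0001,0.0001,-0.0253,1],[0.1,0.1,0.0,-0.0001,0.0001,-0.0253,1],[-0.0,-0.0,3.6,-0.0274,0.0098,-0.0013,1],[-0.0,-0.0,3.6,-0.0268,0.0115,-0.0013,1],[-0.0,-0.0,3.6,-0.026,0.0132,-0.0013,1],[-0.0,-0.0,3.6,-0.0251,0.0148,-0.0013,1]]
[[-0.0,-0.0,3.6,-0.0241,0.0163,-0.0013,1],[-0.0,-0.0,3.6,-0.0231,0.0178,-0.0013,1],[-0.0,-0.0,3.6,-0.0219,0.0192,-0.0013,1],[-0.0,-0.0,3.6,-0.0207,0.0205,-0.0013,1],[-0.0,-0.0,4.3,-0.0207,0.02,0.0013,1],[-0.0,-0.0,4.3,-0.0192,0.0215,0.0013,1],[-0.0,-0.0,4.3,-0.0175,0.0229,0.0013,1],[-0.0,-0.0,4.3,-0.0157,0.0241,0.0013,1],[-0.0,-0.0,4.3,-0.0139,0.0253,0.0013,1],[-0.0,-0.0,4.3,-0.0119,0.0262,0.0013,1]]
[[-0.0,-0.0,4.3,-0.0099,0.0271,0.0013,1],[-0.0,-0.0,4.3,-0.0078,0.0277,0.0013,1]]
```

Request:
{"name": "send_rows", "arguments": {
  "steps": [
    [0,0,0,0,0,-0.025,1],
    [0,0,0,0,0,-0.025,1],
    [0,0,0,0,0,-0.025,1],
    [0,0,0,0,0,-0.025,1],
    [0,0,0,0,0,-0.025,1],
    [0,0,0,0,0,-0.025,1],
    [0,0,3.5,-0.0275,0.01,-0.001,1],
    [0,0,3.5,-0.027,0.0115,-0.001,1],
    [0,0,3.5,-0.026,0.013,-0.001,1],
    [0,0,3.5,-0.025,0.015,-0.001,1]
  ]
}}

```text
time: 6.3
ee_pos: [0.5272, 0.0677, 0.2418]
eef_rot: [0.903, 0.429, -0.005, 0.003]
ft_force: [0.4, -0.5, -2.9]
width: 0.0316
```

Run:
```python
from h import *
plan([(.52,-.05,.245,36,4),(.48,-.277,.22,1.5,9),(.48,-.277,.15,1.5,6),(.48,-.277,.15,1.5,1)],1)
```

```text
now 6.3 [0.5272 0.0677 0.2418] yaw 50.79 tilt 0.69 w 0.0316 F [ 0.4 -0.5 -2.9] q [ 0.48  0.21 -0.79  1.66  0.16  1.34 -1.02]
[[0.0,0.2,3.7,-0.0239,0.0172,-0.0005,1],[0.0,0.2,3.7,-0.0228,0.0187,-0.0006,1],[0.0,0.2,3.7,-0.0215,0.0201,-0.0007,1],[0.0,0.2,3.7,-0.0202,0.0215,-0.0007,1],[0.0,0.0,3.8,-0.0184,0.0178,0.0028,1],[0.0,0.0,3.8,-0.0172,0.019,0.0028,1],[0.0,0.0,3.8,-0.0159,0.0201,0.0028,1],[0.0,0.0,3.8,-0.0145,0.0211,0.0028,1],[0.0,0.0,3.8,-0.0131,0.022,0.0028,1],[0.0,0.0,3.8,-0.0116,0.0229,0.0028,1]]
[[0.0,0.0,3.8,-0.01,0.0236,0.0028,1],[0.0,0.0,3.8,-0.0084,0.0242,0.0028,1],[0.0,0.0,3.8,-0.0068,0.0247,0.0028,1],[-0.0,-0.0,-0.0,-0.0,0.0,0.0117,1],[-0.0,-0.0,-0.0,-0.0,0.0,0.0117,1],[-0.0,-0.0,-0.0,-0.0,0.0,0.0117,1],[-0.0,-0.0,-0.0,-0.0,0.0,0.0117,1],[-0.0,-0.0,-0.0,-0.0,0.0,0.0117,1],[-0.0,-0.0,-0.0,-0.0,0.0,0.0117,1],[-0.0,-0.0,-0.0,0.0,0.0,0.0,1]]
```

Request:
{"name": "send_rows", "arguments": {
  "steps": [
    [0,0.2,3.7,-0.024,0.017,-0.0005,1],
    [0,0.2,3.7,-0.023,0.0185,-0.0005,1],
    [0,0.2,3.7,-0.0215,0.02,-0.0005,1],
    [0,0,3.7,-0.02,0.0215,0,1],
    [0,0,3.8,-0.0185,0.018,0.001,1],
    [0,0,3.8,-0.017,0.019,0.001,1],
    [0,0,3.8,-0.016,0.02,0.001,1],
    [0,0,3.8,-0.0145,0.021,0.001,1],
    [0,0,3.8,-0.013,0.022,0.001,1],
    [0,0,3.8,-0.0115,0.023,0.001,1]
  ]
}}

```text
time: 7.3
ee_pos: [0.484, -0.2157, 0.2332]
eef_rot: [0.995, 0.096, -0.004, 0.0]
ft_force: [0.1, -0.3, -2.6]
width: 0.0314
```

Run:
```python
from h import *
plan([(.48,-.277,.2,1.5,4),(.48,-.277,.08,1.5,5),(.48,-.277,.08,1.5,1)],1)
```

```text
now 7.3 [ 0.484  -0.2157  0.2332] yaw 11.06 tilt 0.42 w 0.0314 F [ 0.1 -0.3 -2.6] q [ 0.81  0.17 -0.53  1.69  0.09  1.31 -1.12]
[[0.0,0.1,2.4,-0.0039,0.0148,0.0083,1],[0.0,0.1,2.4,-0.0033,0.015,0.0083,1],[0.0,0.1,2.4,-0.0026,0.0151,0.0083,1],[0.0,0.1,2.4,-0.002,0.0152,0.0083,1],[-0.0,0.0,0.0,0.0,0.0,0.024,1],[-0.0,0.0,0.0,0.0,0.0,0.024,1],[-0.0,0.0,-0.0,0.0,0.0,0.024,1],[-0.0,0.0,0.0,0.0,0.0,0.024,1],[-0.0,0.0,-0.0,0.0,0.0,0.024,1],[-0.0,0.0,0.0,-0.0,-0.0,-0.0,1]]
```

Request:
{"name": "send_rows", "arguments": {
  "steps": [
    [0,0.1,2,-0.0035,0.012,0.008,1],
    [0,0.1,2,-0.003,0.012,0.008,1],
    [0,0.1,2,-0.002,0.012,0.009,1],
    [0,0,1.5,0,0.006,0.018,1],
    [0,0,0,0,0,0.022,1],
    [0,0,0,0,0,0.022,1],
    [0,0,0,0,0,0.022,1],
    [0,0,0,0,0,0.022,1],
    [0,0,0,0,0,0.01,1],
    [0,0,0,0,0,0,1]
  ]
}}

```text
time: 8.3
ee_pos: [0.4804, -0.2645, 0.0805]
eef_rot: [1.0, 0.021, -0.002, -0.002]
ft_force: [-0.1, -0.2, -3.2]
width: 0.0317
```

Run:
```python
from h import *
plan([(.48,-.277,.043,1.5,4),(.48,-.277,.037,1.5,5)],1)
im,d=camera("top");crop(im,315,130,415,300,3.5,"t3.png");P=camera_params("wrist")
im,d=camera("side");crop(im,220,90,400,220,4,"s3.png")
```

```text
now 8.3 [ 0.4804 -0.2645  0.0805] yaw 2.37 tilt 0.26 w 0.0317 F [-0.1 -0.2 -3.2] q [ 0.81  0.35 -0.46  1.82  0.18  1.02 -1.25]
[[-0.0,0.0,0.2,-0.0002,0.0031,0.0094,1],[-0.0,0.0,0.2,-0.0002,0.0031,0.0094,1],[-0.0,0.0,0.2,-0.0002,0.0031,0.0094,1],[-0.0,0.0,0.2,-0.0002,0.0031,0.0094,1],[-0.0,0.0,0.0,0.0,0.0,0.0012,1],[-0.0,0.0,0.0,0.0,0.0,0.0012,1],[-0.0,0.0,0.0,0.0,0.0,0.0012,1],[-0.0,0.0,0.0,0.0,0.0,0.0012,1],[-0.0,0.0,0.0,0.0,0.0,0.0012,1]]
```

View pics/s3.png

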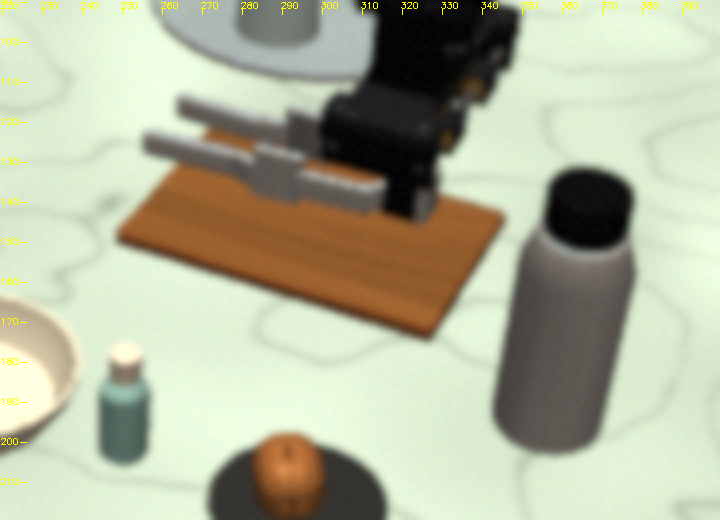

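The nutcracker hangs level over the board (its jaw is at about (288,130)), and the jug is well clear. Lowering.

Request:
{"name": "send_rows", "arguments": {
  "steps": [
    [0,0,0.2,0,0.003,0.009,1],
    [0,0,0.2,0,0.003,0.009,1],
    [0,0,0.2,0,0.003,0.009,1],
    [0,0,0.2,0,0.003,0.006,1],
    [0,0,0,0,0,0.003,1],
    [0,0,0,0,0,0.002,1],
    [0,0,0,0,0,0.002,1],
    [0,0,0,0,0,0.002,1],
    [0,0,0,0,0,0.001,1],
    [0,0,0,0,0,0,1]
  ]
}}

```text
time: 9.4
ee_pos: [0.4839, -0.2794, 0.0389]
eef_rot: [1.0, 0.013, 0.002, 0.001]
ft_force: [0.7, 0.3, -3.3]
width: 0.0315
```

Run:
```python
from h import *
plan([(.48,-.277,.037,1.5,4)],1)
```

```text
now 9.4 [ 0.4839 -0.2794  0.0389] yaw 1.46 tilt 0.22 w 0.0315 F [ 0.7  0.3 -3.3] q [ 0.81  0.42 -0.43  1.82  0.22  0.94 -1.27]
[[0.0,-0.1,-0.0,-0.001,-0.0006,0.0005,1],[0.0,-0.1,-0.0,-0.001,-0.0006,0.0005,1],[0.0,-0.1,-0.0,-0.001,-0.0006,0.0005,1],[0.0,-0.1,-0.0,-0.0009,-0.0006,0.0005,1]]
```

Request:
{"name": "send_rows", "arguments": {
  "steps": [
    [0,0,0,-0.003,-0.001,0,1],
    [0,0,0,-0.001,0,0.001,1],
    [0,0,0,0,0,0.001,1],
    [0,0,0,0,0,0.001,1],
    [0,0,0,0,0,0.001,1],
    [0,0,0,0,0,0.001,1],
    [0,0,0,0,0,0,1],
    [0,0,0,0,0,0,-1],
    [0,0,0,0,0,0,-1],
    [0,0,0,0,0,0,-1]
  ]
}}

```text
time: 10.4
ee_pos: [0.4809, -0.2786, 0.0396]
eef_rot: [1.0, 0.013, 0.004, 0.003]
ft_force: [0.3, -0.2, 1.0]
width: 0.048
```

Run:
```python
from h import *
plan([(.48,-.277,.22,1.5,9)],-1)
```

```text
now 10.4 [ 0.4809 -0.2786  0.0396] yaw 1.48 tilt 0.49 w 0.048 F [ 0.3 -0.2  1. ] q [ 0.81  0.41 -0.44  1.84  0.22  0.93 -1.27]
[[0.0,-0.0,-0.0,0.0,-0.0001,-0.02,-1],[0.0,-0.0,-0.0,0.0,-0.0001,-0.02,-1],[0.0,-0.0,-0.0,0.0,-0.0001,-0.02,-1],[0.0,-0.0,-0.0,-0.0,-0.0001,-0.02,-1],[0.0,-0.0,-0.0,-0.0,-0.0001,-0.02,-1],[0.0,-0.0,-0.0,-0.0,-0.0001,-0.02,-1],[0.0,-0.0,-0.0,-0.0001,-0.0001,-0.02,-1],[0.0,-0.0,-0.0,-0.0001,-0.0002,-0.02,-1],[0.0,-0.0,-0.0,-0.0001,-0.0002,-0.02,-1]]
```

Released. I'll rise straight up and then look.

Request:
{"name": "send_rows", "arguments": {
  "steps": [
    [0,0,0,0,0,0,-1],
    [0,0,0,0,0,-0.003,-1],
    [0,0,0,0,0,-0.01,-1],
    [0,0,0,0,0,-0.03,-1],
    [0,0,0,0,0,-0.03,-1],
    [0,0,0,0,0,-0.03,-1],
    [0,0,0,0,0,-0.03,-1],
    [0,0,0,0,0,-0.03,-1],
    [0,0,0,0,0,-0.015,-1],
    [0,0,0,0,0,0,-1]
  ]
}}

```text
time: 11.4
ee_pos: [0.4797, -0.2767, 0.2302]
eef_rot: [1.0, 0.014, 0.005, 0.003]
ft_force: [0.2, 0.7, 0.0]
width: 0.0873
```

Run:
```python
from h import *
import pickle
s=read_state();P=camera_params("wrist")
im,d=camera("wrist");cv2.imwrite("pics/w4.png",im);pickle.dump((s,P,d),open("pics/w4.pkl","wb"))
crop(im,150,20,370,240,3.5*.75,"w4c.png")
cv2.imwrite("pics/w4.png",im)
im,d=camera("side");cv2.imwrite("pics/s4.png",im);crop(im,230,90,400,220,4,"s4c.png")
plan([(.45,-.01,.22,32.2,9)],-1)
```

```text
now 11.5 [ 0.4788 -0.2764  0.2275] yaw 1.57 tilt 0.45 w 0.0871 F [-0.1 -0.   0.3] q [ 0.85  0.21 -0.47  1.66  0.1   1.29 -1.18]
[[0.0,-0.0,-3.4,-0.0024,-0.0297,0.0007,-1],[0.0,-0.0,-3.4,-0.0006,-0.0298,0.0007,-1],[0.0,-0.0,-3.4,0.0011,-0.0298,0.0007,-1],[0.0,-0.0,-3.4,0.0029,-0.0296,0.0008,-1],[0.0,-0.0,-3.4,0.0047,-0.0294,0.0008,-1],[0.0,-0.0,-3.4,0.0064,-0.0291,0.0008,-1],[0.0,-0.0,-3.4,0.0081,-0.0286,0.0008,-1],[0.0,-0.0,-3.4,0.0098,-0.0281,0.0008,-1],[0.0,-0.0,-3.4,0.0114,-0.0275,0.0008,-1]]
```

View pics/w4.png

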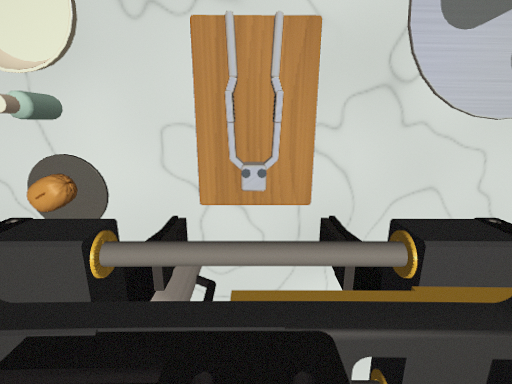

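View pics/w4c.png

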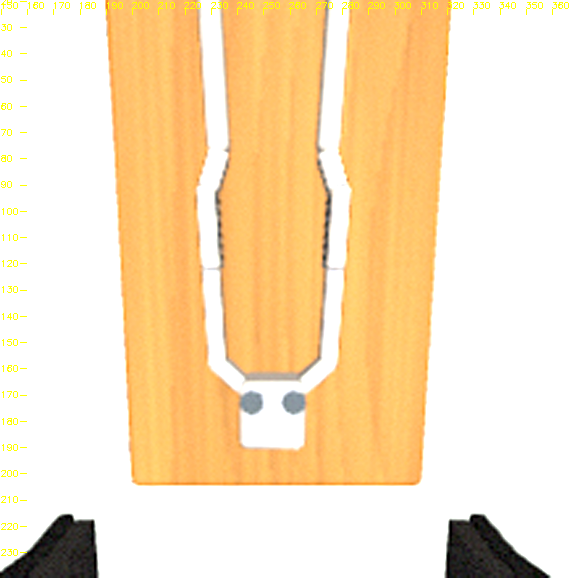

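View pics/s4c.png

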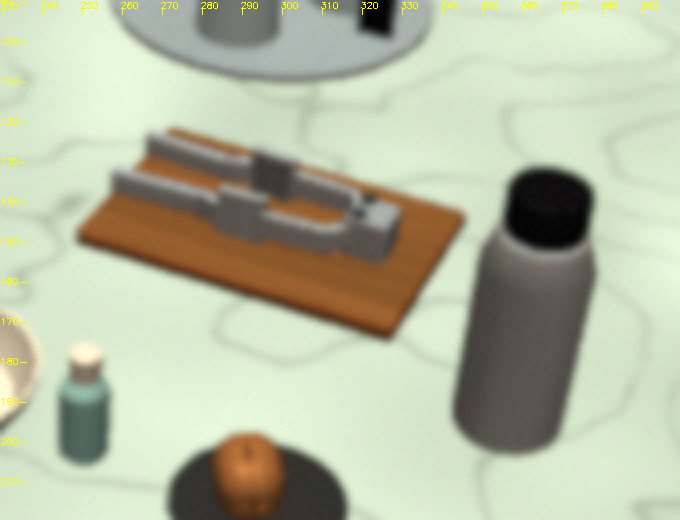

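Run:
```python
from h import *
import pickle
s,P,d=pickle.load(open("pics/w4.pkl","rb"))
X=cloud("wrist",d,P)
v,u=np.mgrid[0:384,0:512]
reg=(u>185)&(u<325)&(v>5)&(v<205)
print("board z",np.median(X[(u>240)&(u<265)&(v>60)&(v<150)][:,2]))
im=cv2.imread("pics/w4.png").astype(int)
met=reg&(abs(im[...,2]-im[...,0])<35)&(im.max(2)>90)
jaw=met&(v>90)&(v<120)
for n,m in(("L",jaw&(u<252)),("R",jaw&(u>=252)),("hL",met&(v<70)&(u<252)&(X[...,2]>.035)),("hR",met&(v<70)&(u>=252)&(X[...,2]>.035)),("blk",met&(v>168)&(X[...,2]>.043))):
    Z=X[m]; print(n,len(Z),Z.mean(0).round(4),np.percentile(Z[:,2],[10,50,90]).round(4))
c=lambda l,x0,y0,s:[(x0+(a+.5)/s-.5,y0+(b+.5)/s-.5) for a,b in l]
# jaw outer/inner top edge at z=.052 : crop y 235
e=atz("wrist",c([(199,230),(218,230),(330,230),(349,230)],150,20,2.625),.052,P);print(e.round(4),e[:,1].mean())
b=atz("wrist",c([(241,447),(304,449),(243,378),(303,378)],150,20,2.625),.048,P);print("blk",b.round(4),b.mean(0))
h=atz("wrist",[(229,15),(279,15)],.040,P);print("h",h.round(4),h.mean(0))
bd=atz("wrist",[(191.5,16),(321.5,16),(200.5,205),(311,205)],.014,P);print("bd",bd.round(4),bd.mean(0))
# walnut from wrist
m=(u>15)&(u<95)&(v>160)&(v<225)&(im[...,2]-im[...,0]>50)
W=X[m];print("nut",m.sum(),W[:,2].max());
W=atz("wrist",np.c_[u[m],v[m]],.026,P)
print(cv2.minAreaRect((W[:,:2]*1000).astype(np.float32)))
```

```text
board z 0.015318375659262612
L 468 [ 0.5667 -0.2179  0.0254] [0.0007 0.0029 0.0537]
R 448 [ 0.5698 -0.3381  0.027 ] [0.0006 0.0028 0.0537]
hL 479 [ 0.6355 -0.2492  0.0447] [0.0389 0.0407 0.0419]
hR 488 [ 0.6367 -0.3015  0.0452] [0.0387 0.0406 0.0418]
blk 528 [ 0.4789 -0.2795  0.0528] [0.048  0.0494 0.052 ]
[[ 0.5637 -0.2444  0.052 ]
 [ 0.5639 -0.2529  0.052 ]
 [ 0.5654 -0.3026  0.052 ]
 [ 0.5656 -0.3111  0.052 ]] -0.27775773193039266
blk [[ 0.4637 -0.2647  0.048 ]
 [ 0.4635 -0.2954  0.048 ]
 [ 0.4975 -0.265   0.048 ]
 [ 0.4983 -0.2935  0.048 ]] [ 0.48075056 -0.27963865  0.048     ]
h [[ 0.6616 -0.2472  0.04  ]
 [ 0.6633 -0.3026  0.04  ]] [ 0.66246311 -0.2749083   0.04      ]
bd [[ 0.6678 -0.2003  0.014 ]
 [ 0.6724 -0.3556  0.014 ]
 [ 0.4312 -0.2054  0.014 ]
 [ 0.4354 -0.3634  0.014 ]] [ 0.5516934  -0.28116329  0.014     ]
nut 1366 0.37737940655814645
((448.23345947265625, -7.883392333984375), (42.81220245361328, 68.46768951416016), 27.612960815429688)
```

Request:
{"name": "send_rows", "arguments": {
  "steps": [
    [0,0,-3.4,-0.006,-0.025,0,-1],
    [0,0,-3.4,-0.005,-0.027,0,-1],
    [0,0,-3.4,-0.004,-0.027,0,-1],
    [0,0,-3.4,-0.002,-0.027,0,-1],
    [0,0,-3.4,0,-0.027,0,-1],
    [0,0,-3.4,0.001,-0.027,0,-1],
    [0,0,-3.4,0.002,-0.026,0,-1],
    [0,0,-3.4,0.004,-0.025,0,-1],
    [0,0,-3.4,0.005,-0.02,0,-1],
    [0,0,0,0,0,0,-1]
  ]
}}

```text
time: 12.5
ee_pos: [0.4028, -0.0433, 0.2131]
eef_rot: [0.958, 0.287, -0.006, -0.004]
ft_force: [0.4, -0.5, 0.8]
width: 0.0872
```

Run:
```python
from h import *
import pickle
plan([(.45,-.01,.1,32.2,9)],-1)
s=read_state();P=camera_params("wrist")
im,d=camera("wrist");cv2.imwrite("pics/w5.png",im);pickle.dump((s,P,d),open("pics/w5.pkl","wb"))
```

```text
now 12.5 [ 0.4028 -0.0433  0.2131] yaw 33.31 tilt 0.79 w 0.0872 F [ 0.4 -0.5  0.8] q [ 0.73 -0.12 -0.67  1.99 -0.08  1.26 -0.9 ]
[[-0.1,0.1,0.1,0.0065,-0.0001,0.0125,-1],[-0.1,0.1,0.1,0.0065,-0.0001,0.0125,-1],[-0.1,0.1,0.1,0.0065,-0.0001,0.0125,-1],[-0.1,0.1,0.1,0.0065,-0.0002,0.0125,-1],[-0.1,0.1,0.1,0.0065,-0.0002,0.0125,-1],[-0.1,0.1,0.1,0.0065,-0.0002,0.0125,-1],[-0.1,0.1,0.1,0.0064,-0.0002,0.0126,-1],[-0.1,0.1,0.1,0.0064,-0.0003,0.0126,-1],[-0.1,0.1,0.1,0.0064,-0.0003,0.0126,-1]]
```

View pics/w5.png

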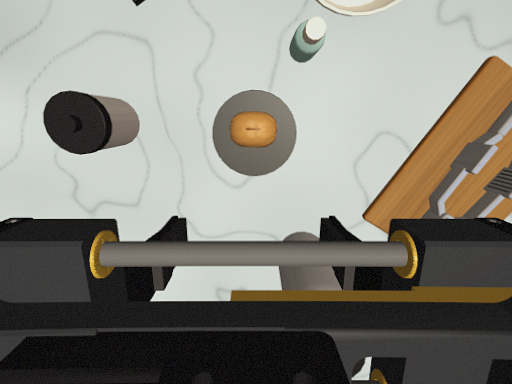

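Run:
```python
from h import *
import pickle
s,P,d=pickle.load(open("pics/w5.pkl","rb"));X=cloud("wrist",d,P)
im=cv2.imread("pics/w5.png");crop(im,205,80,305,185,6,"w5c.png");im=im.astype(int)
v,u=np.mgrid[0:384,0:512]
m=(u>220)&(u<290)&(v>100)&(v<160)&(im[...,2]-im[...,0]>60)
print(np.percentile(X[m][:,2],[5,50,95,99]))
for z in(.026,.03):
    W=atz("wrist",np.c_[u[m],v[m]],z,P)[:,:2]
    r=cv2.minAreaRect((W*1000).astype(np.float32));w,V=np.linalg.eigh(np.cov(W.T));print(r,np.degrees(np.arctan2(V[1,1],V[0,1])),W.mean(0))
# visible top surface centroid in 3D from depth
T=X[m];T=T[T[:,2]>.03];print(T.mean(0),len(T))
t=cv2.imread("pics/top0.png").astype(int); mt=np.zeros((384,512),bool);mt[215:260,245:290]=1;mt&=t[...,2]-t[...,0]>35
vt,ut=np.nonzero(mt);print(tri("top",[(ut.mean(),vt.mean())],"wrist",[(u[m].mean(),v[m].mean())],None,P))
```

```text
[0.03708097 0.04461551 0.04780785 0.04897064]
((449.0349426269531, -10.817577362060547), (41.51234436035156, 56.23414611816406), 33.43009948730469) 121.81521249224137 [ 0.44889323 -0.01100476]
((449.2063293457031, -10.764583587646484), (41.01380157470703, 55.55878448486328), 33.4300651550293) 121.81521249224137 [ 0.44906633 -0.0109495 ]
[ 0.44976884 -0.01071038  0.04562763] 1413
[[ 0.45070894 -0.01008635  0.06518051  0.00066033]]
```

View pics/w5c.png

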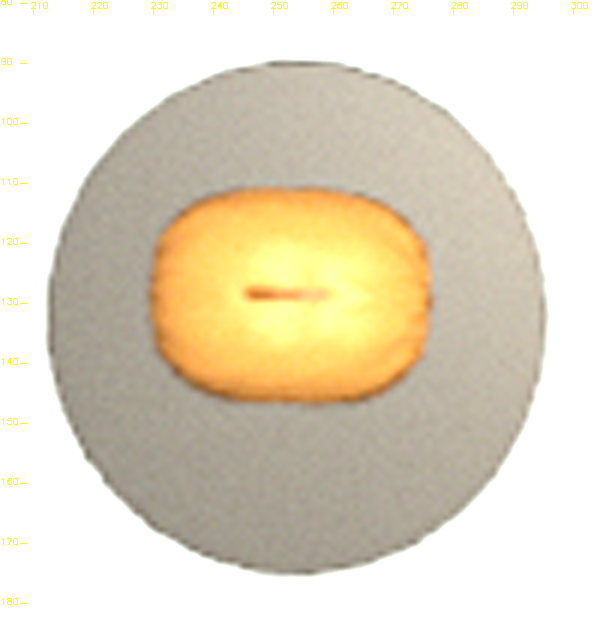

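Run:
```python
from h import *
plan([(.4495,-.0108,.09,32.4,7)],-1)
```

```text
now 12.55 [ 0.403  -0.0446  0.2131] yaw 33.14 tilt 0.79 w 0.0872 F [ 0.1 -0.1 -0.4] q [ 0.73 -0.12 -0.67  1.99 -0.08  1.26 -0.9 ]
[[-0.1,0.1,0.1,0.0084,-0.0002,0.0175,-1],[-0.1,0.1,0.1,0.0083,-0.0003,0.0175,-1],[-0.1,0.1,0.1,0.0083,-0.0003,0.0175,-1],[-0.1,0.1,0.1,0.0083,-0.0004,0.0175,-1],[-0.1,0.1,0.1,0.0083,-0.0004,0.0176,-1],[-0.1,0.1,0.1,0.0082,-0.0004,0.0176,-1],[-0.1,0.1,0.1,0.0082,-0.0005,0.0176,-1]]
```

Request:
{"name": "send_rows", "arguments": {
  "steps": [
    [-0.1,0.1,0.1,0.0085,0,0.0175,-1],
    [-0.1,0.1,0.1,0.0085,0,0.0175,-1],
    [-0.1,0.1,0.1,0.0085,0,0.0175,-1],
    [-0.1,0.1,0.1,0.0085,0,0.0175,-1],
    [-0.1,0.1,0.1,0.0085,0,0.0175,-1],
    [-0.1,0.1,0.1,0.008,0,0.0175,-1],
    [-0.1,0.1,0.1,0.004,0,0.012,-1],
    [0,0,0,0,0,0,-1],
    [0,0,0,0,0,0,-1],
    [0,0,0,0,0,0,-1]
  ]
}}

```text
time: 13.55
ee_pos: [0.4475, -0.0234, 0.0851]
eef_rot: [0.963, 0.268, -0.002, -0.002]
ft_force: [0.8, -0.3, -0.0]
width: 0.087
```

Run:
```python
from h import *
plan([(.4495,-.0108,.05,32.4,5),(.4495,-.0108,.029,32.4,4)],-1)
```

```text
now 13.55 [ 0.4475 -0.0234  0.0851] yaw 31.14 tilt 0.33 w 0.087 F [ 0.8 -0.3 -0. ] q [ 0.64  0.17 -0.73  2.05  0.13  0.97 -1.18]
[[-0.1,0.0,-0.3,0.0017,-0.0019,0.007,-1],[-0.1,0.0,-0.3,0.0017,-0.0019,0.007,-1],[-0.1,0.0,-0.3,0.0017,-0.0019,0.007,-1],[-0.1,0.0,-0.3,0.0017,-0.0019,0.007,-1],[-0.1,0.0,-0.3,0.0017,-0.0019,0.007,-1],[0.0,-0.0,0.0,-0.0,-0.0,0.0052,-1],[0.0,-0.0,-0.0,-0.0,-0.0,0.0053,-1],[0.0,-0.0,0.0,-0.0,-0.0,0.0052,-1],[0.0,-0.0,0.0,-0.0,-0.0,0.0053,-1]]
```

Request:
{"name": "send_rows", "arguments": {
  "steps": [
    [0,0,-0.3,0.002,-0.002,0.006,-1],
    [0,0,-0.3,0.002,-0.002,0.006,-1],
    [0,0,-0.3,0.002,-0.002,0.006,-1],
    [0,0,-0.3,0.002,-0.002,0.006,-1],
    [0,0,0,0.001,-0.002,0.006,-1],
    [0,0,0,0,-0.001,0.003,-1],
    [0,0,0,0,0,0,-1],
    [0,0,0,0,0,0,-1],
    [0,0,0,0,0,0,-1],
    [0,0,0,0,0,0,-1]
  ]
}}

```text
time: 14.55
ee_pos: [0.4501, -0.0087, 0.0506]
eef_rot: [0.96, 0.279, -0.001, -0.001]
ft_force: [-0.3, -0.3, -1.0]
width: 0.0872
```

Run:
```python
from h import *
plan([(.4495,-.0108,.029,32.4,5)],-1)
```

```text
now 14.55 [ 0.4501 -0.0087  0.0506] yaw 32.39 tilt 0.18 w 0.0872 F [-0.3 -0.3 -1. ] q [ 0.6   0.24 -0.72  2.07  0.2   0.9  -1.24]
[[-0.0,0.0,-0.0,-0.0003,0.0003,0.0043,-1],[-0.0,0.0,-0.0,-0.0003,0.0003,0.0043,-1],[-0.0,0.0,-0.0,-0.0003,0.0003,0.0043,-1],[-0.0,0.0,-0.0,-0.0003,0.0003,0.0043,-1],[-0.0,0.0,-0.0,-0.0003,0.0003,0.0043,-1]]
```

Request:
{"name": "send_rows", "arguments": {
  "steps": [
    [0,0,0,-0.0005,0,0.005,-1],
    [0,0,0,-0.0005,0,0.005,-1],
    [0,0,0,-0.0005,0,0.005,-1],
    [0,0,0,0,0,0.005,-1],
    [0,0,0,0,0,0.001,-1],
    [0,0,0,0,0,0,-1],
    [0,0,0,0,0,0,-0.2],
    [0,0,0,0,0,0,-0.2],
    [0,0,0,0,0,0,-0.2],
    [0,0,0,0,0,0,-0.2]
  ],
  "force": 15
}}

```text
time: 15.55
ee_pos: [0.4489, -0.0098, 0.028]
eef_rot: [0.96, 0.279, -0.001, -0.001]
ft_force: [-0.6, -0.3, -1.0]
width: 0.0628
```

Run:
```python
from h import *
plan([(.4495,-.0108,.029,32.4,2)],1)
```

```text
now 15.55 [ 0.4489 -0.0098  0.028 ] yaw 32.36 tilt 0.15 w 0.0628 F [-0.6 -0.3 -1. ] q [ 0.58  0.28 -0.71  2.09  0.24  0.85 -1.27]
[[-0.1,0.0,-0.0,-0.0,0.0006,-0.0005,1],[-0.1,0.0,-0.0,-0.0,0.0006,-0.0005,1]]
```

Request:
{"name": "send_rows", "arguments": {
  "steps": [
    [0,0,0,0,0,0,1],
    [0,0,0,0,0,0,1],
    [0,0,0,0,0,0,1],
    [0,0,0,0,0,0,1],
    [0,0,0,0,0,-0.005,1],
    [0,0,0,0,0,-0.02,1],
    [0,0,0,0,0,-0.03,1],
    [0,0,0,0,0,-0.03,1],
    [0,0,0,0,0,-0.03,1],
    [0,0,0,0,0,0,1]
  ],
  "force": 20
}}

```text
time: 16.55
ee_pos: [0.4483, -0.0092, 0.1482]
eef_rot: [0.96, 0.279, -0.001, -0.002]
ft_force: [0.1, -0.0, -0.6]
width: 0.0556
```

Run:
```python
from h import *
im,d=camera("wrist");cv2.imwrite("pics/w6.png",im)
plan([(.568,-.2775,.16,91.5,10),(.568,-.2775,.16,91.5,1)],1)
```

```text
now 16.6 [ 0.4474 -0.0093  0.1464] yaw 32.44 tilt 0.39 w 0.0556 F [ 0.1 -0.2 -1.6] q [ 0.66  0.08 -0.75  1.99  0.05  1.1  -1.12]
[[-0.0,-0.0,-5.9,-0.0042,0.0291,-0.0015,1],[-0.0,-0.0,-5.9,-0.0072,0.0285,-0.0015,1],[-0.0,-0.0,-5.9,-0.0101,0.0276,-0.0015,1],[-0.0,-0.0,-5.9,-0.0129,0.0264,-0.0015,1],[-0.0,-0.0,-5.9,-0.0155,0.025,-0.0014,1],[-0.0,-0.0,-5.9,-0.018,0.0232,-0.0014,1],[-0.0,-0.0,-5.9,-0.0203,0.0213,-0.0014,1],[-0.0,-0.0,-5.9,-0.0224,0.0191,-0.0014,1],[-0.0,-0.0,-5.9,-0.0242,0.0167,-0.0014,1],[-0.0,-0.0,-5.9,-0.0258,0.0141,-0.0014,1]]
[[0.0,0.0,0.0,0.0,0.0,0.0,1]]
```

View pics/w6.png

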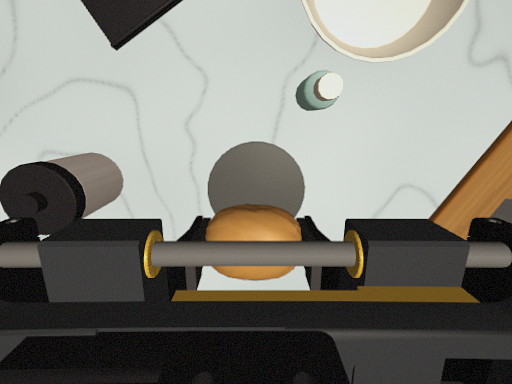

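Request:
{"name": "send_rows", "arguments": {
  "steps": [
    [0,0,-3,0.01,0.025,-0.02,1],
    [0,0,-6,0,0.03,-0.02,1],
    [0,0,-6,-0.009,0.029,-0.02,1],
    [0,0,-6,-0.0125,0.027,-0.005,1],
    [0,0,-6,-0.0155,0.026,0,1],
    [0,0,-6,-0.018,0.024,0,1],
    [0,0,-6,-0.021,0.0215,0,1],
    [0,0,-6,-0.023,0.0195,0,1],
    [0,0,-6,-0.024,0.0165,0,1],
    [0,0,-4,-0.024,0.012,0,1]
  ]
}}

```text
time: 17.6
ee_pos: [0.5806, -0.2719, 0.2]
eef_rot: [0.706, 0.708, -0.005, -0.009]
ft_force: [0.7, 0.1, -0.4]
width: 0.0553
```

Run:
```python
from h import *
P=camera_params("wrist");s=read_state();r=R.from_quat(s["eef_rot"])
for z in(-5,0,3,6):
  t=np.array([[-21,0,z],[0,0,z],[21,0,z],[0,-28,z],[0,28,z]])/1000
  print(z,proj("wrist",r.apply(t)+s["ee_pos"],P).round(1).tolist())
plan([(.568,-.2775,.15,91.5,6)],1)
```

```text
-5 [[254.5, 275.3], [254.6, 243.2], [254.6, 209.0], [206.4, 243.2], [302.8, 243.3]]
0 [[254.4, 270.7], [254.5, 239.5], [254.6, 206.2], [207.8, 239.5], [301.2, 239.6]]
3 [[254.4, 268.1], [254.5, 237.3], [254.6, 204.6], [208.6, 237.3], [300.4, 237.4]]
6 [[254.4, 265.5], [254.5, 235.3], [254.6, 203.0], [209.4, 235.3], [299.6, 235.4]]
now 17.6 [ 0.5806 -0.2719  0.2   ] yaw 90.09 tilt 1.21 w 0.0553 F [ 0.7  0.1 -0.4] q [ 0.85  0.49 -0.68  1.42  0.3   1.36  0.17]
[[-0.2,-0.1,-0.2,-0.001,-0.0019,0.0084,1],[-0.2,-0.1,-0.2,-0.001,-0.002,0.0084,1],[-0.2,-0.1,-0.2,-0.0009,-0.002,0.0084,1],[-0.2,-0.1,-0.2,-0.0009,-0.002,0.0083,1],[-0.2,-0.1,-0.2,-0.0009,-0.0021,0.0083,1],[-0.2,-0.1,-0.2,-0.0009,-0.0021,0.0083,1]]
```

Run:
```python
from h import *
P=camera_params("wrist");s=read_state();r=R.from_quat(s["eef_rot"])
a=np.linspace(0,6.28,100)
for n in(2,3):
 for x0 in(-2,0,2):
  c=np.sign(np.cos(a))*abs(np.cos(a))**(2/n);q=np.sign(np.sin(a))*abs(np.sin(a))**(2/n)
  t=np.c_[x0+21*c,0*a,2+20*q]/1000;v=proj("wrist",r.apply(t)+s["ee_pos"],P)[:,1];print(n,x0,v.min().round(1),v.max().round(1))
im=cv2.imread("pics/w6.png");crop(im,190,190,320,300,5,"w6c.png")
```

```text
2 -2 206.7 276.9
2 0 203.6 273.9
2 2 200.4 270.9
3 -2 204.6 281.0
3 0 201.5 278.0
3 2 198.4 274.9
```

View pics/w6c.png

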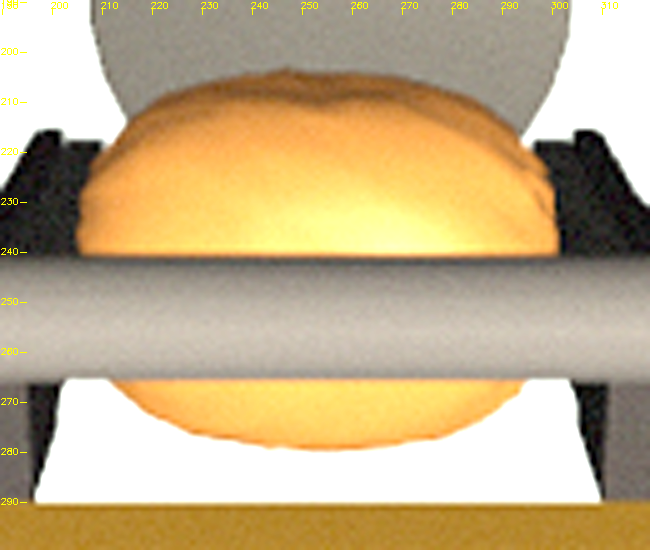

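Request:
{"name": "send_rows", "arguments": {
  "steps": [
    [-0.2,-0.1,-0.3,-0.001,-0.002,0.015,1],
    [-0.2,-0.1,-0.3,-0.001,-0.002,0.018,1],
    [-0.2,-0.1,-0.3,-0.001,-0.002,0.018,1],
    [-0.2,-0.1,-0.3,-0.001,-0.002,0.018,1],
    [-0.2,-0.1,-0.2,-0.001,-0.002,0.018,1],
    [-0.2,-0.1,0,-0.001,-0.002,0.01,1],
    [0,0,0,0,0,0.005,1],
    [0,0,0,0,0,0,1],
    [0,0,0,0,0,0,1],
    [0,0,0,0,0,0,1]
  ]
}}

```text
time: 18.6
ee_pos: [0.5639, -0.2807, 0.0834]
eef_rot: [0.698, 0.716, -0.002, -0.004]
ft_force: [0.3, 0.9, 0.1]
width: 0.0553
```

Run:
```python
from h import *
plan([(.568,-.2766,.085,91.5,4)],1)
```

```text
now 18.6 [ 0.5639 -0.2807  0.0834] yaw 91.47 tilt 0.55 w 0.0553 F [0.3 0.9 0.1] q [ 0.88  0.56 -0.65  1.58  0.36  1.13  0.17]
[[-0.1,-0.0,-0.0,0.001,0.001,-0.0004,1],[-0.1,-0.0,-0.0,0.001,0.0011,-0.0004,1],[-0.1,-0.0,-0.0,0.001,0.0011,-0.0004,1],[-0.1,-0.0,-0.0,0.001,0.0011,-0.0004,1]]
```

Request:
{"name": "send_rows", "arguments": {
  "steps": [
    [-0.1,0,0,0.001,0.001,0,1],
    [-0.1,0,0,0.001,0.001,0,1],
    [-0.1,0,0,0.001,0.001,0,1],
    [-0.1,0,0,0.001,0.001,0,1],
    [0,0,0,0,0,0,1],
    [0,0,0,0,0,0,1],
    [0,0,0,0,0,0,1],
    [0,0,0,0,0,0,1],
    [0,0,0,0,0,0,1],
    [0,0,0,0,0,0,1]
  ]
}}

```text
time: 19.6
ee_pos: [0.5695, -0.2764, 0.0855]
eef_rot: [0.698, 0.716, 0.001, -0.0]
ft_force: [0.2, -0.4, -0.2]
width: 0.0554
```

Run:
```python
from h import *
plan([(.568,-.2766,.055,91.5,5),(.568,-.2766,.037,91.5,5)],1)
im,d=camera("wrist");cv2.imwrite("pics/w7.png",im)
im,d=camera("side");crop(im,230,80,350,180,6,"s7.png")
```

```text
now 19.6 [ 0.5695 -0.2764  0.0855] yaw 91.48 tilt 0.11 w 0.0554 F [ 0.2 -0.4 -0.2] q [ 0.87  0.56 -0.65  1.58  0.36  1.13  0.16]
[[0.0,-0.0,-0.0,-0.0,-0.0003,0.0061,1],[0.0,-0.0,-0.0,-0.0,-0.0003,0.0061,1],[0.0,-0.0,-0.0,-0.0,-0.0003,0.0061,1],[0.0,-0.0,-0.0,-0.0,-0.0003,0.0061,1],[0.0,-0.0,-0.0,-0.0,-0.0003,0.0061,1],[-0.0,-0.0,0.0,-0.0,0.0,0.0036,1],[-0.0,-0.0,0.0,-0.0,0.0,0.0036,1],[-0.0,-0.0,-0.0,-0.0,0.0,0.0036,1],[-0.0,-0.0,0.0,-0.0,0.0,0.0036,1],[-0.0,-0.0,-0.0,-0.0,0.0,0.0036,1]]
```

View pics/w7.png

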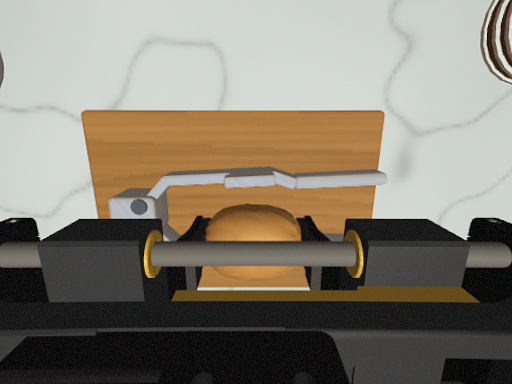

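View pics/s7.png

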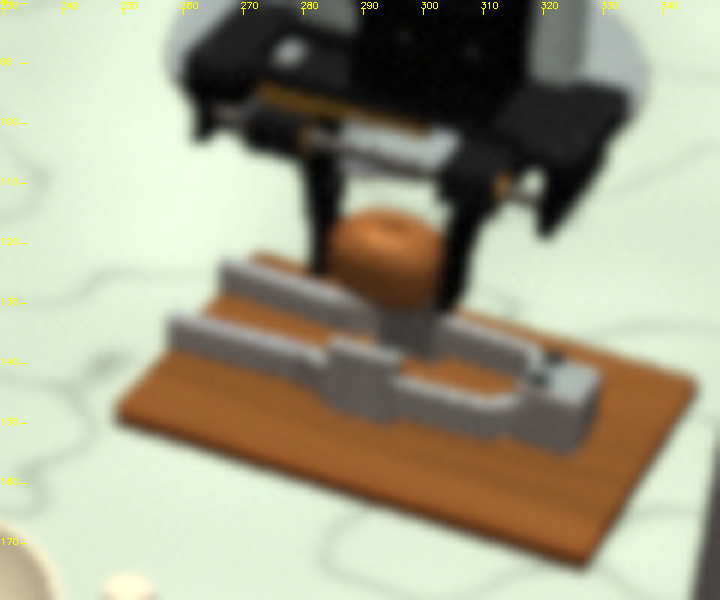

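Run:
```python
from h import *
im=cv2.imread("pics/w7.png");crop(im,190,160,320,220,6,"w7c.png")
P=camera_params("wrist")
print(atz("wrist",[(227,177),(273,175),(227,188),(273,186)],.052,P).round(4))
```

```text
[[ 0.5498 -0.2458  0.052 ]
 [ 0.5815 -0.2435  0.052 ]
 [ 0.5498 -0.2536  0.052 ]
 [ 0.5819 -0.2513  0.052 ]]
```

View pics/w7c.png

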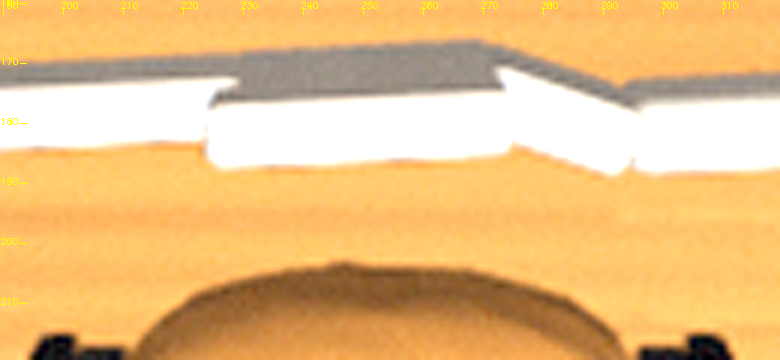

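The nut is centred over the mouth in the pictures. The +y jaw's inner edge is at y ≈ -0.2525, as expected. Descending in two stages.

Request:
{"name": "send_rows", "arguments": {
  "steps": [
    [0,0,0,0,-0.0005,0.004,1],
    [0,0,0,0,-0.0005,0.004,1],
    [0,0,0,0,-0.0005,0.004,1],
    [0,0,0,0,0,0.004,1],
    [0,0,0,0,0,0.004,1],
    [0,0,0,0,0,0,1],
    [0,0,0,0,0,0,1],
    [0,0,0,0,0,0,1],
    [0,0,0,0,0,0,1],
    [0,0,0,0,0,0,1]
  ]
}}

```text
time: 20.7
ee_pos: [0.5677, -0.2763, 0.0634]
eef_rot: [0.698, 0.716, 0.001, -0.0]
ft_force: [0.2, -0.3, -0.3]
width: 0.0554
```

Run:
```python
from h import *
plan([(.567,-.2766,.045,91.5,5)],1)
```

```text
now 20.7 [ 0.5677 -0.2763  0.0634] yaw 91.48 tilt 0.11 w 0.0554 F [ 0.2 -0.3 -0.3] q [ 0.87  0.58 -0.64  1.6   0.38  1.09  0.15]
[[0.0,-0.0,-0.0,-0.0001,-0.0001,0.0037,1],[0.0,-0.0,-0.0,-0.0001,-0.0001,0.0037,1],[0.0,-0.0,-0.0,-0.0001,-0.0001,0.0037,1],[0.0,-0.0,-0.0,-0.0001,-0.0001,0.0037,1],[0.0,-0.0,-0.0,-0.0001,-0.0001,0.0037,1]]
```

Request:
{"name": "send_rows", "arguments": {
  "steps": [
    [0,0,0,0,0,0.004,1],
    [0,0,0,0,0,0.004,1],
    [0,0,0,0,0,0.004,1],
    [0,0,0,0,0,0.004,1],
    [0,0,0,0,0,0.004,1],
    [0,0,0,0,0,0.004,1],
    [0,0,0,0,0,0.002,1],
    [0,0,0,0,0,0.001,1],
    [0,0,0,0,0,0,1],
    [0,0,0,0,0,0,1]
  ]
}}

```text
time: 21.7
ee_pos: [0.5681, -0.2771, 0.0362]
eef_rot: [0.698, 0.716, 0.0, 0.0]
ft_force: [-1.0, -0.1, 0.5]
width: 0.0554
```

Run:
```python
from h import *
plan([(.567,-.2766,.036,91.5,5)],1)
im,d=camera("side");crop(im,230,80,350,180,6,"s8.png")
```

```text
now 21.7 [ 0.5681 -0.2771  0.0362] yaw 91.45 tilt 0.06 w 0.0554 F [-1.  -0.1  0.5] q [ 0.85  0.61 -0.63  1.61  0.4   1.04  0.13]
[[0.0,0.0,-0.0,0.0001,-0.0002,0.0,1],[0.0,0.0,-0.0,0.0001,-0.0002,0.0,1],[0.0,0.0,-0.0,0.0001,-0.0002,0.0,1],[0.0,0.0,-0.0,0.0001,-0.0002,0.0,1],[0.0,0.0,-0.0,0.0001,-0.0002,0.0,1]]
```

View pics/s8.png

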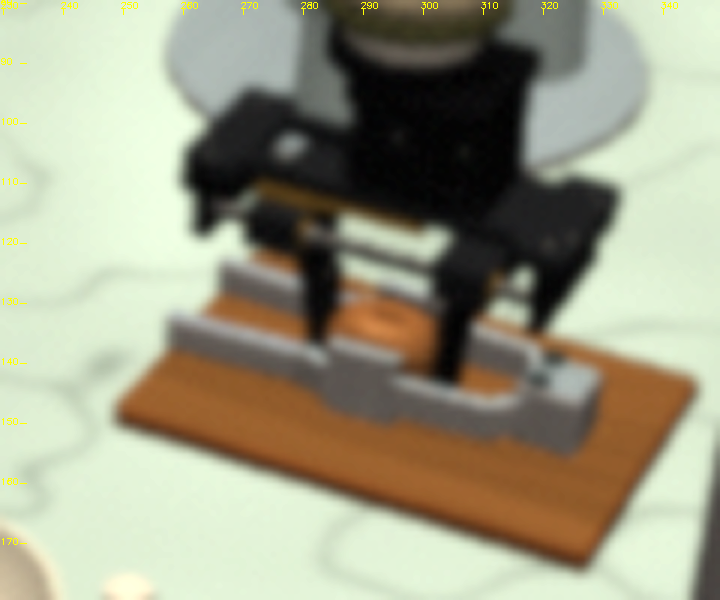

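Request:
{"name": "send_rows", "arguments": {
  "steps": [
    [0,0,0,0,0,0,-0.55],
    [0,0,0,0,0,0,-0.55],
    [0,0,0,0,0,0,-0.55],
    [0,0,0,0,0,-0.003,-0.55],
    [0,0,0,0,0,-0.01,-0.55],
    [0,0,0,0,0,-0.02,-0.55],
    [0,0,0,0,0,-0.02,-0.55],
    [0,0,0,0,0,-0.02,-0.55],
    [0,0,0,0,0,-0.02,-0.55],
    [0,0,0,0,0,0,-0.55]
  ]
}}

```text
time: 22.75
ee_pos: [0.5682, -0.2766, 0.1358]
eef_rot: [0.698, 0.716, 0.001, 0.001]
ft_force: [0.4, 0.3, 0.4]
width: 0.0672
```

Run:
```python
from h import *
im,d=camera("side");crop(im,230,80,350,180,6,"s9.png")
plan([(.6427,-.2753,.12,46,5),(.6427,-.2753,.1,1.5,5)],-1)
```

```text
now 22.8 [ 0.5676 -0.2765  0.1342] yaw 91.49 tilt 0.05 w 0.0674 F [-0.4 -0.5 -0.3] q [ 0.89  0.51 -0.67  1.54  0.33  1.21  0.18]
[[0.0,-0.0,9.1,-0.0002,0.015,0.0029,-1],[0.0,-0.0,9.1,0.0022,0.0149,0.0029,-1],[0.0,-0.0,9.1,0.0045,0.0143,0.0029,-1],[0.0,-0.0,9.1,0.0068,0.0134,0.0029,-1],[0.0,-0.0,9.1,0.0088,0.0122,0.0028,-1],[-0.0,-0.0,8.9,-0.0,0.0,0.004,-1],[-0.0,-0.0,8.9,-0.0,0.0,0.004,-1],[-0.0,-0.0,8.9,-0.0,0.0,0.004,-1],[-0.0,-0.0,8.9,-0.0,0.0,0.004,-1],[-0.0,-0.0,8.9,-0.0,0.0,0.004,-1]]
```

View pics/s9.png

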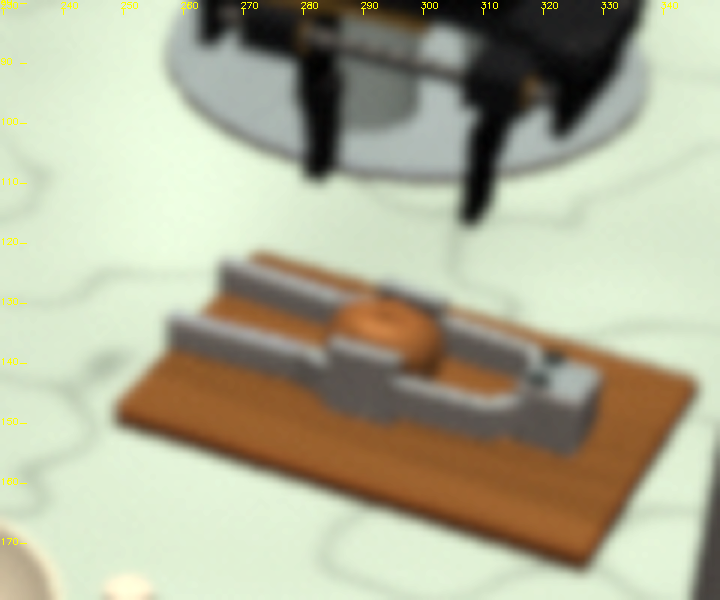

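Request:
{"name": "send_rows", "arguments": {
  "steps": [
    [0,0,8.2,0,0.015,0,-1],
    [0,0,8.2,0.002,0.015,0,-1],
    [0,0,8.2,0.0045,0.014,0,-1],
    [0,0,8.2,0.0065,0.0135,0,-1],
    [0,0,8.2,0.0085,0.012,0,-1],
    [0,0,8.2,0,0,0,-1],
    [0,0,8.2,0,0,0,-1],
    [0,0,8.2,0,0,0,-1],
    [0,0,8.2,0,0,0,-1],
    [0,0,8.2,0,0,0,-1]
  ]
}}

```text
time: 23.8
ee_pos: [0.6403, -0.2727, 0.1241]
eef_rot: [0.998, 0.055, -0.006, -0.003]
ft_force: [-0.2, 0.4, -0.0]
width: 0.0869
```

Run:
```python
from h import *
plan([(.644,-.2753,.06,1.5,5)],-1)
```

```text
now 23.8 [ 0.6403 -0.2727  0.1241] yaw 6.36 tilt 0.77 w 0.0869 F [-0.2  0.4 -0. ] q [ 0.59  0.6  -0.37  1.35  0.22  1.24 -1.26]
[[-0.1,0.1,1.0,0.0008,0.0007,0.0128,-1],[-0.1,0.1,1.0,0.0008,0.0007,0.0128,-1],[-0.1,0.1,1.0,0.0008,0.0006,0.0128,-1],[-0.1,0.1,1.0,0.0008,0.0006,0.0128,-1],[-0.1,0.1,1.0,0.0008,0.0006,0.0128,-1]]
```

Request:
{"name": "send_rows", "arguments": {
  "steps": [
    [-0.1,0.1,1,0.001,0.0005,0.011,-1],
    [-0.1,0.1,1,0.001,0.0005,0.011,-1],
    [-0.1,0.1,1,0.001,0.0005,0.011,-1],
    [-0.1,0.1,0.5,0.001,0.0005,0.011,-1],
    [-0.1,0.1,0.2,0.001,0.0005,0.008,-1],
    [0,0,0,0,0,0.003,-1],
    [0,0,0,0,0,0,-1],
    [0,0,0,0,0,0,-1],
    [0,0,0,0,0,0,-1],
    [0,0,0,0,0,0,-1]
  ]
}}

```text
time: 24.8
ee_pos: [0.6436, -0.2744, 0.0606]
eef_rot: [1.0, 0.026, -0.004, 0.001]
ft_force: [-0.7, 0.7, -0.7]
width: 0.0873
```

Run:
```python
from h import *
im,d=camera("wrist");cv2.imwrite("pics/w10.png",im)
im,d=camera("side");crop(im,220,80,350,180,6,"s10.png")
plan([(.644,-.2753,.035,1.5,6)],-1)
```

```text
now 24.9 [ 0.6435 -0.2743  0.0606] yaw 2.93 tilt 0.42 w 0.087 F [-0.8  0.1  0.1] q [ 0.57  0.66 -0.35  1.4   0.24  1.13 -1.33]
[[0.0,0.1,0.2,0.0001,0.0002,0.0043,-1],[0.0,0.1,0.2,0.0001,0.0002,0.0043,-1],[0.0,0.1,0.2,0.0001,0.0002,0.0043,-1],[0.0,0.1,0.2,0.0001,0.0002,0.0043,-1],[0.0,0.1,0.2,0.0001,0.0002,0.0043,-1],[0.0,0.1,0.2,0.0001,0.0002,0.0043,-1]]
```

View pics/s10.png

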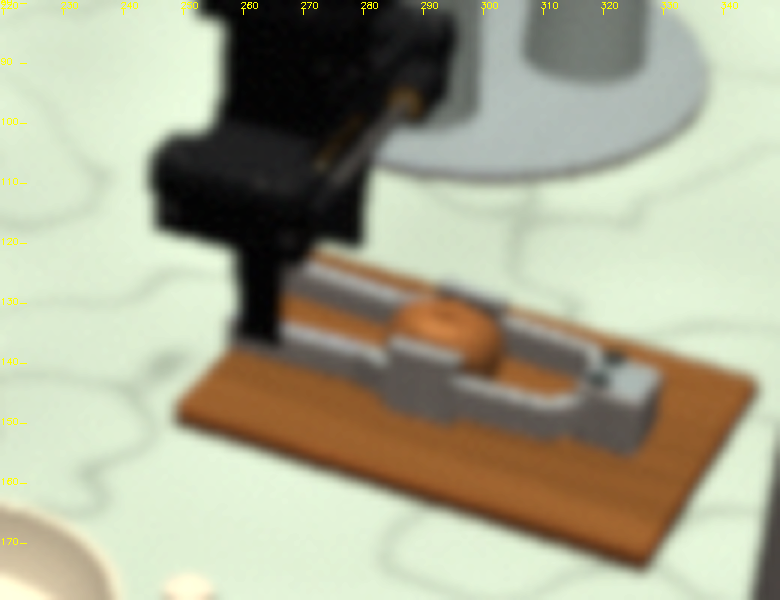

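View pics/w10.png

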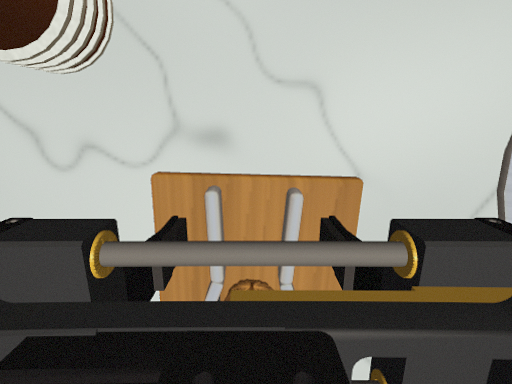

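The handles are at (214,230) and (291,230), centred between the fingers at about x 165–340. Lowering.

Request:
{"name": "send_rows", "arguments": {
  "steps": [
    [0,0.1,0.3,0,0,0.005,-1],
    [0,0.1,0.3,0,0,0.005,-1],
    [0,0.1,0.3,0,0,0.005,-1],
    [0,0.1,0.3,0,0,0.005,-1],
    [0,0,0.2,0,0,0.004,-1],
    [0,0,0,0,0,0.001,-1],
    [0,0,0,0,0,0,-1],
    [0,0,0,0,0,0,-1],
    [0,0,0,0,0,0,-0.6],
    [0,0,0,0,0,0,-0.6]
  ],
  "force": 25
}}

```text
time: 25.9
ee_pos: [0.6434, -0.2744, 0.0333]
eef_rot: [1.0, 0.012, 0.0, 0.001]
ft_force: [-0.1, -0.7, 0.1]
width: 0.078
```

Run:
```python
from h import *
plan([(.644,-.2753,.035,1.5,6)],-1)
```

```text
now 25.9 [ 0.6434 -0.2744  0.0333] yaw 1.4 tilt 0.11 w 0.078 F [-0.1 -0.7  0.1] q [ 0.57  0.68 -0.34  1.42  0.24  1.07 -1.36]
[[0.0,-0.0,-0.0,0.0001,0.0002,-0.0003,-1],[0.0,-0.0,-0.0,0.0001,0.0002,-0.0003,-1],[0.0,-0.0,-0.0,0.0001,0.0002,-0.0003,-1],[0.0,-0.0,-0.0,0.0001,0.0002,-0.0003,-1],[0.0,-0.0,-0.0,0.0001,0.0002,-0.0003,-1],[0.0,-0.0,-0.0,0.0001,0.0002,-0.0003,-1]]
```

Request:
{"name": "send_rows", "arguments": {
  "steps": [
    [0,0,0,0,0,0,1],
    [0,0,0,0,0,0,1],
    [0,0,0,0,0,0,1],
    [0,0,0,0,0,0,1],
    [0,0,0,0,0,0,1],
    [0,0,0,0,0,0,1],
    [0,0,0,0,0,0,1],
    [0,0,0,0,0,0,1],
    [0,0,0,0,0,0,1],
    [0,0,0,0,0,0,1]
  ],
  "force": 25
}}

```text
time: 26.9
ee_pos: [0.6442, -0.2743, 0.0339]
eef_rot: [1.0, 0.012, 0.001, 0.001]
ft_force: [1.4, -0.3, -0.7]
width: 0.0338
```

Run:
```python
from h import *
s=read_state();print(s["width"],s["ee_pos"],s["ft_force"])
im,d=camera("side");crop(im,220,80,350,180,6,"s11.png")
```

```text
0.03377849493399649 [ 0.64421064 -0.27427039  0.03389184] [ 1.35412837 -0.25404366 -0.70182426]
```

View pics/s11.png

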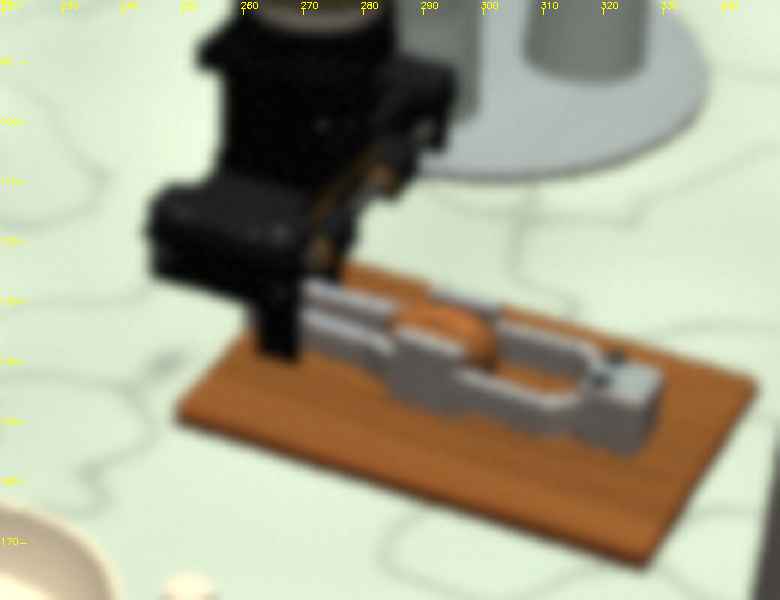

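Request:
{"name": "send_rows", "arguments": {
  "steps": [
    [0,0,0,0,0,0,1],
    [0,0,0,0,0,0,1],
    [0,0,0,0,0,0,1],
    [0,0,0,0,0,0,1],
    [0,0,0,0,0,0,1],
    [0,0,0,0,0,0,1],
    [0,0,0,0,0,0,1],
    [0,0,0,0,0,0,1],
    [0,0,0,0,0,0,1],
    [0,0,0,0,0,0,1]
  ],
  "force": 30
}}

```text
time: 27.95
ee_pos: [0.6442, -0.2742, 0.0339]
eef_rot: [1.0, 0.012, 0.001, 0.001]
ft_force: [0.3, -0.3, -0.2]
width: 0.0336
```

The width has settled at 33.6 mm, so the shell has given way. Releasing and rising.

Request:
{"name": "send_rows", "arguments": {
  "steps": [
    [0,0,0,0,0,0,0],
    [0,0,0,0,0,0,-0.5],
    [0,0,0,0,0,0,-1],
    [0,0,0,0,0,0,-1],
    [0,0,0,0,0,0,-1],
    [0,0,0,0,0,0,-1],
    [0,0,0,0,0,0,-1],
    [0,0,0,0,0,0,-1],
    [0,0,0,0,0,-0.004,-1],
    [0,0,0,0,0,-0.01,-1]
  ]
}}

```text
time: 28.95
ee_pos: [0.6428, -0.2741, 0.0471]
eef_rot: [1.0, 0.012, -0.001, 0.001]
ft_force: [-0.1, 0.8, -0.1]
width: 0.0866
```

Run:
```python
from h import *
plan([(.567,-.327,.2,91.5,11)],-1)
```

```text
now 28.95 [ 0.6428 -0.2741  0.0471] yaw 1.41 tilt 0.1 w 0.0866 F [-0.1  0.8 -0.1] q [ 0.57  0.67 -0.34  1.42  0.24  1.1  -1.36]
[[-0.0,0.0,-8.2,-0.007,0.0047,-0.0139,-1],[-0.0,0.0,-8.2,-0.0076,0.0036,-0.0139,-1],[-0.0,0.0,-8.2,-0.008,0.0025,-0.0139,-1],[-0.0,0.0,-8.2,-0.0083,0.0013,-0.0139,-1],[-0.0,0.0,-8.2,-0.0084,0.0001,-0.0139,-1],[-0.0,0.0,-8.2,-0.0083,-0.0011,-0.0139,-1],[-0.0,0.0,-8.2,-0.0081,-0.0023,-0.0139,-1],[-0.0,0.0,-8.2,-0.0077,-0.0034,-0.0139,-1],[-0.0,0.0,-8.2,-0.0071,-0.0045,-0.0139,-1],[-0.0,0.0,-8.2,-0.0064,-0.0054,-0.0139,-1]]
[[-0.0,0.0,-8.2,-0.0056,-0.0063,-0.0139,-1]]
```

Request:
{"name": "send_rows", "arguments": {
  "steps": [
    [0,0,0,0,0,-0.03,-1],
    [0,0,0,0,0,-0.03,-1],
    [0,0,-8,-0.009,0.005,-0.03,-1],
    [0,0,-8.2,-0.01,0.004,-0.03,-1],
    [0,0,-8.2,-0.01,0.0025,-0.02,-1],
    [0,0,-8.2,-0.01,0,0,-1],
    [0,0,-8.2,-0.0105,0,0,-1],
    [0,0,-8.2,-0.0105,-0.003,0,-1],
    [0,0,-8.2,-0.01,-0.004,0,-1],
    [0,0,-8.2,-0.009,-0.0055,0,-1]
  ]
}}

```text
time: 29.95
ee_pos: [0.5708, -0.3162, 0.2053]
eef_rot: [0.822, 0.57, 0.002, 0.005]
ft_force: [-0.8, 0.7, 0.5]
width: 0.087
```

Run:
```python
from h import *
plan([(.567,-.327,.2,91.5,6)],-1)
```

```text
now 29.95 [ 0.5708 -0.3162  0.2053] yaw 69.46 tilt 0.65 w 0.087 F [-0.8  0.7  0.5] q [ 0.85  0.46 -0.57  1.41  0.26  1.33 -0.09]
[[0.1,0.1,-3.7,-0.0019,0.0,0.0009,-1],[0.1,0.1,-3.7,-0.0019,-0.0001,0.0009,-1],[0.1,0.1,-3.7,-0.0019,-0.0002,0.0009,-1],[0.1,0.1,-3.7,-0.0019,-0.0003,0.0009,-1],[0.1,0.1,-3.7,-0.0019,-0.0004,0.0009,-1],[0.1,0.1,-3.7,-0.0018,-0.0006,0.0009,-1]]
```

Request:
{"name": "send_rows", "arguments": {
  "steps": [
    [0.1,0.1,-4.5,-0.002,0,0,-1],
    [0.1,0.1,-4.5,-0.002,0,0,-1],
    [0.1,0.1,-4.5,-0.002,0,0,-1],
    [0.1,0.1,-4.5,-0.002,0,0,-1],
    [0,0,-2,-0.002,0,0,-1],
    [0,0,0,0,0,0,-1],
    [0,0,0,0,0,0,-1],
    [0,0,0,0,0,0,-1],
    [0,0,0,0,0,0,-1],
    [0,0,0,0,0,0,-1]
  ]
}}

```text
time: 30.95
ee_pos: [0.5675, -0.3283, 0.2135]
eef_rot: [0.705, 0.709, 0.001, 0.004]
ft_force: [-0.4, 0.5, -0.2]
width: 0.0871
```

Run:
```python
from h import *
import pickle
s=read_state();P=camera_params("wrist")
im,d=camera("wrist");cv2.imwrite("pics/w12.png",im);pickle.dump((s,P,d),open("pics/w12.pkl","wb"))
crop(im,130,80,390,220,3,"w12c.png")
plan([(.567,-.327,.2,91.5,6)],-1)
```

```text
now 31.0 [ 0.5675 -0.3283  0.2135] yaw 90.27 tilt 0.52 w 0.087 F [ 0.2 -0.2 -0. ] q [ 0.91  0.48 -0.63  1.39  0.28  1.35  0.28]
[[0.1,0.0,-0.2,0.0002,-0.0001,0.0022,-1],[0.1,0.0,-0.2,0.0002,-0.0001,0.0022,-1],[0.1,0.0,-0.2,0.0002,-0.0001,0.0022,-1],[0.1,0.0,-0.2,0.0002,-0.0001,0.0022,-1],[0.1,0.0,-0.2,0.0002,-0.0001,0.0022,-1],[0.1,0.0,-0.2,0.0002,-0.0001,0.0023,-1]]
```

View pics/w12c.png

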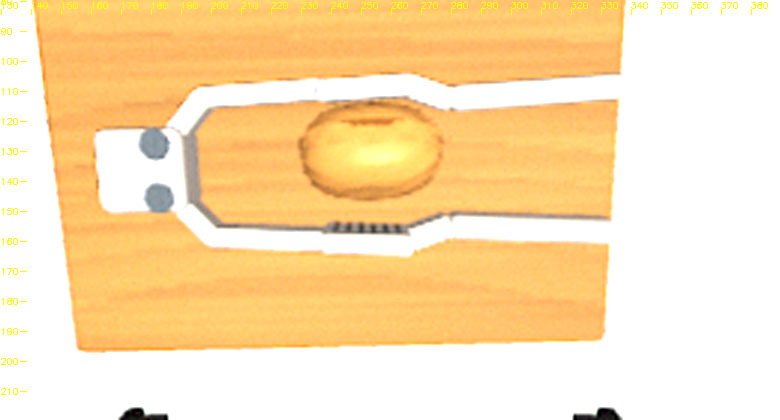

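The levers have reopened. The nut, now narrower, lies at (253,130) close to the +y jaw. Measuring it.

Run:
```python
from h import *
import pickle
s,P,d=pickle.load(open("pics/w12.pkl","rb"));X=cloud("wrist",d,P)
im=cv2.imread("pics/w12.png");crop(im,215,100,295,175,8,"w12d.png")
c=lambda l,x0,y0,s:[(x0+(a+.5)/s-.5,y0+(b+.5)/s-.5) for a,b in l]
e=c([(300,152),(443,150),(370,101),(370,200)],130,80,3)
print(atz("wrist",e,.034,P).round(4))
h=hsv=cv2.cvtColor(im,cv2.COLOR_BGR2HSV)
T=X[112:147,232:277].reshape(-1,3);T=T[(T[:,2]>.04)&(T[:,2]<.06)]
T=T[T[:,1]<-.252];print(T.mean(0),T.min(0),T.max(0))
b=c([(97,129),(97,211),(190,129),(190,211)],130,80,3);B=atz("wrist",b,.048,P);print(B.round(4),B.mean(0))
```

```text
[[ 0.5397 -0.2724  0.034 ]
 [ 0.5966 -0.2714  0.034 ]
 [ 0.5675 -0.2528  0.034 ]
 [ 0.5677 -0.2912  0.034 ]]
[ 0.56849934 -0.27015126  0.05022969] [ 0.54283608 -0.28782274  0.04001703] [ 0.59448366 -0.25245071  0.05709707]
[[ 0.4647 -0.2639  0.048 ]
 [ 0.462  -0.2946  0.048 ]
 [ 0.4996 -0.2636  0.048 ]
 [ 0.4978 -0.2944  0.048 ]] [ 0.48102996 -0.2791311   0.048     ]
```

View pics/w12d.png

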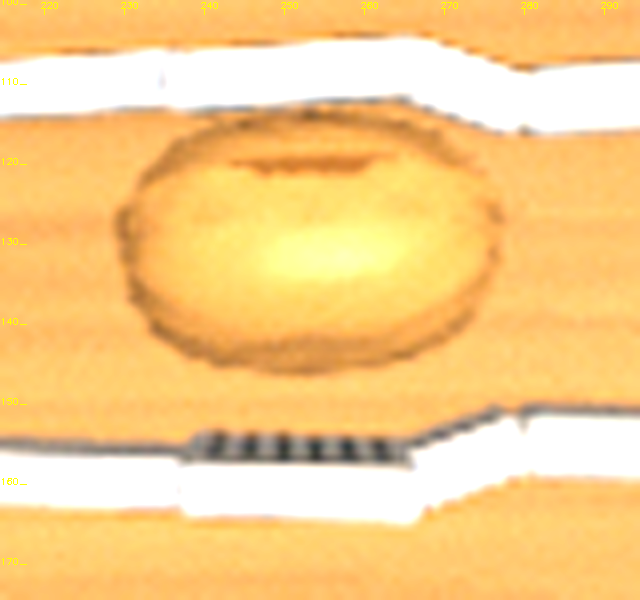

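Request:
{"name": "send_rows", "arguments": {
  "steps": [
    [0.1,0,-0.4,0.008,0,0.01,-0.6],
    [0.1,0,-0.4,0.009,0,0.016,-0.6],
    [0.1,0,-0.4,0.009,0,0.016,-0.6],
    [0.1,0,-0.4,0.009,0,0.016,-0.6],
    [0.1,0,-0.4,0.009,0,0.016,-0.6],
    [0,0,0,0.009,0,0.016,-0.6],
    [0,0,0,0.004,0,0.016,-0.6],
    [0,0,0,0,0,0.01,-0.6],
    [0,0,0,0,0,0,-0.6],
    [0,0,0,0,0,0,-0.6]
  ]
}}

```text
time: 32.0
ee_pos: [0.5649, -0.2632, 0.0875]
eef_rot: [0.691, 0.723, -0.002, -0.001]
ft_force: [0.2, -0.2, 0.3]
width: 0.0694
```

Run:
```python
from h import *
plan([(.568,-.272,.08,92,5),(.568,-.272,.036,92,5)],-.6)
```

```text
now 32.0 [ 0.5649 -0.2632  0.0875] yaw 92.65 tilt 0.26 w 0.0694 F [ 0.2 -0.2  0.3] q [ 0.84  0.53 -0.63  1.6   0.34  1.12  0.17]
[[-0.0,0.0,0.1,-0.0018,0.0006,0.0015,-0.6],[-0.0,0.0,0.1,-0.0018,0.0006,0.0015,-0.6],[-0.0,0.0,0.1,-0.0018,0.0006,0.0015,-0.6],[-0.0,0.0,0.1,-0.0018,0.0006,0.0015,-0.6],[-0.0,0.0,0.1,-0.0018,0.0006,0.0015,-0.6],[0.0,-0.0,0.0,-0.0,-0.0,0.0088,-0.6],[0.0,-0.0,0.0,-0.0,-0.0,0.0088,-0.6],[0.0,-0.0,0.0,-0.0,-0.0,0.0088,-0.6],[0.0,-0.0,-0.0,-0.0,-0.0,0.0088,-0.6],[0.0,-0.0,0.0,-0.0,-0.0,0.0088,-0.6]]
```

Request:
{"name": "send_rows", "arguments": {
  "steps": [
    [0,0,0.1,-0.002,0.0006,0.003,-0.6],
    [0,0,0.1,-0.002,0.0006,0.003,-0.6],
    [0,0,0.1,-0.002,0.0006,0.003,-0.6],
    [0,0,0.1,-0.002,0.0006,0.003,-0.6],
    [0,0,0.1,-0.001,0.0006,0.003,-0.6],
    [0,0,0,0,0,0,-0.6],
    [0,0,0,0,0,0,-0.6],
    [0,0,0,0,0,0,-0.6],
    [0,0,0,0,0,0,-0.6],
    [0,0,0,0,0,0,-0.6]
  ]
}}

```text
time: 33.0
ee_pos: [0.5696, -0.2746, 0.0736]
eef_rot: [0.695, 0.719, -0.002, 0.001]
ft_force: [-0.5, -0.2, -0.2]
width: 0.0695
```

Run:
```python
from h import *
im,d=camera("side");crop(im,230,80,350,180,6,"s13.png")
plan([(.568,-.272,.036,92,7)],-.6)
```

```text
now 33.05 [ 0.5696 -0.2746  0.0735] yaw 92.0 tilt 0.2 w 0.0697 F [1.1 0.9 1.1] q [ 0.84  0.56 -0.62  1.59  0.36  1.1   0.17]
[[-0.0,0.0,-0.0,0.0004,-0.0002,0.0054,-0.6],[-0.0,0.0,-0.0,0.0004,-0.0002,0.0054,-0.6],[-0.0,0.0,-0.0,0.0004,-0.0002,0.0054,-0.6],[-0.0,0.0,-0.0,0.0004,-0.0002,0.0054,-0.6],[-0.0,0.0,-0.0,0.0004,-0.0002,0.0054,-0.6],[-0.0,0.0,-0.0,0.0004,-0.0002,0.0054,-0.6],[-0.0,0.0,-0.0,0.0004,-0.0002,0.0054,-0.6]]
```

View pics/s13.png

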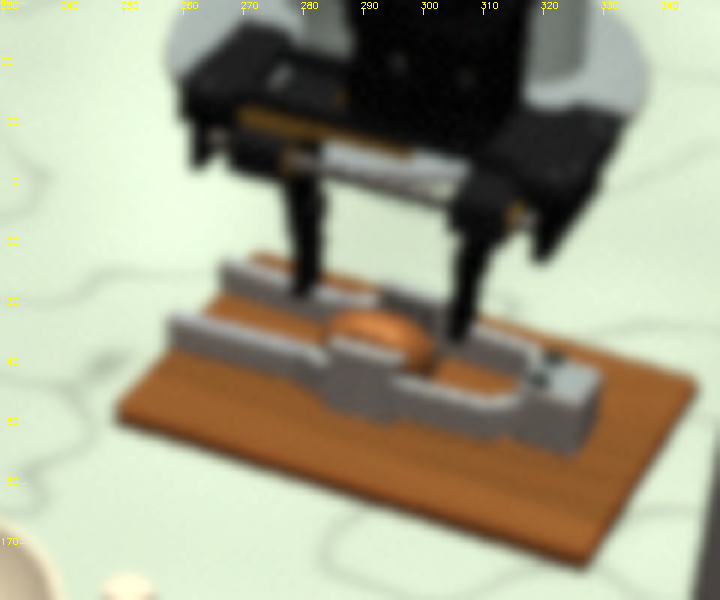

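Request:
{"name": "send_rows", "arguments": {
  "steps": [
    [0,0,0,0.0005,0,0.0055,-0.6],
    [0,0,0,0.0005,0,0.0055,-0.6],
    [0,0,0,0.0005,0,0.0055,-0.6],
    [0,0,0,0.0005,0,0.0055,-0.6],
    [0,0,0,0,0,0.0055,-0.6],
    [0,0,0,0,0,0.0055,-0.6],
    [0,0,0,0,0,0.004,-0.6],
    [0,0,0,0,0,0,-0.6],
    [0,0,0,0,0,0,-0.6],
    [0,0,0,0,0,0,-0.6]
  ],
  "force": 15
}}

```text
time: 34.05
ee_pos: [0.5691, -0.2723, 0.0325]
eef_rot: [0.695, 0.719, -0.002, 0.0]
ft_force: [-0.1, 0.1, -0.0]
width: 0.0695
```

Run:
```python
from h import *
plan([(.568,-.272,.036,92,3)],-.6)
```

```text
now 34.05 [ 0.5691 -0.2723  0.0325] yaw 92.01 tilt 0.19 w 0.0695 F [-0.1  0.1 -0. ] q [ 0.83  0.61 -0.6   1.62  0.39  1.03  0.14]
[[-0.0,0.1,0.0,0.0001,-0.0004,-0.0012,-0.6],[-0.0,0.1,0.0,0.0001,-0.0004,-0.0012,-0.6],[-0.0,0.1,0.0,0.0001,-0.0004,-0.0012,-0.6]]
```

Request:
{"name": "send_rows", "arguments": {
  "steps": [
    [0,0,0,0,0,-0.002,1],
    [0,0,0,0,0,0,1],
    [0,0,0,0,0,0,1],
    [0,0,0,0,0,0,1],
    [0,0,0,0,0,0,1],
    [0,0,0,-0.002,0,0,1],
    [0,0,0,0,0,-0.004,1],
    [0,0,0,0,0,-0.01,1],
    [0,0,0,0,0,-0.015,1],
    [0,0,0,0,0,-0.015,1]
  ],
  "force": 20
}}

```text
time: 35.05
ee_pos: [0.5687, -0.2741, 0.0811]
eef_rot: [0.695, 0.719, -0.002, -0.001]
ft_force: [0.1, -0.2, -0.4]
width: 0.0552
```

Run:
```python
from h import *
im,d=camera("side");crop(im,230,80,350,180,6,"s14.png")
plan([(.568,-.272,.2,92,3),(.6707,.002,.2,62,10)],1)
```

```text
now 35.1 [ 0.5701 -0.2746  0.0841] yaw 92.01 tilt 0.2 w 0.0552 F [1.1 0.  3. ] q [ 0.84  0.55 -0.62  1.58  0.35  1.12  0.17]
[[-0.0,0.1,0.0,0.0008,-0.0007,-0.0386,1],[-0.0,0.1,0.0,0.0008,-0.0007,-0.0386,1],[-0.0,0.1,0.0,0.0008,-0.0007,-0.0386,1],[-0.0,-0.0,3.0,0.027,0.0112,0.0,1],[-0.0,-0.0,3.0,0.0276,0.0098,0.0,1],[-0.0,-0.0,3.0,0.028,0.0083,0.0,1],[-0.0,-0.0,3.0,0.0284,0.0069,0.0,1],[-0.0,-0.0,3.0,0.0288,0.0054,0.0,1],[-0.0,-0.0,3.0,0.029,0.0038,0.0,1],[-0.0,-0.0,3.0,0.0292,0.0023,0.0,1]]
[[-0.0,-0.0,3.0,0.0293,0.0008,0.0,1],[-0.0,-0.0,3.0,0.0293,-0.0007,0.0,1],[-0.0,-0.0,3.0,0.0292,-0.0023,0.0,1]]
```

View pics/s14.png

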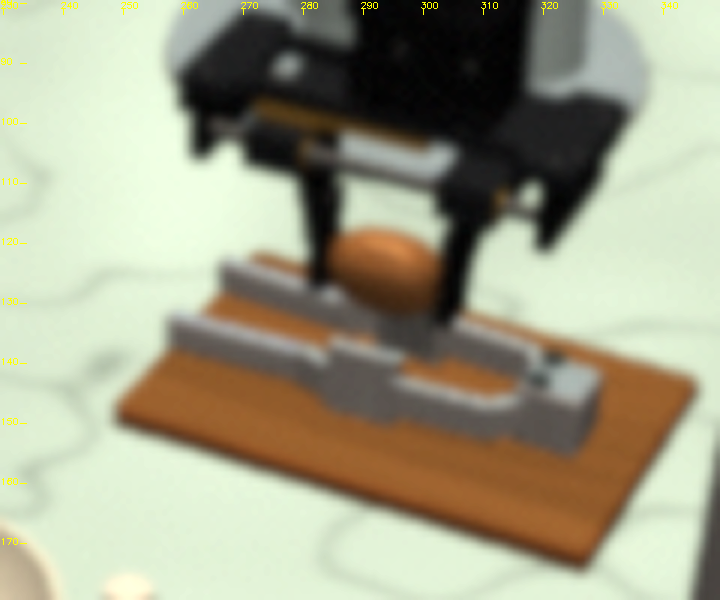

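Run:
```python
from h import *
d=np.load("pics/top0.npy");X=cloud("top",d);print("cups top",X[95:106,306:320].reshape(-1,3).mean(0))
plan([(.57,-.272,.18,92,4),(.6707,.002,.2,140,11)],1)
```

```text
cups top [ 0.77624043 -0.13037911  0.12568916]
now 35.1 [ 0.5701 -0.2746  0.0841] yaw 92.01 tilt 0.2 w 0.0552 F [1.1 0.  3. ] q [ 0.84  0.55 -0.62  1.58  0.35  1.12  0.17]
[[-0.0,0.1,0.0,0.0006,-0.0,-0.024,1],[-0.0,0.1,0.0,0.0006,-0.0,-0.024,1],[-0.0,0.1,0.0,0.0006,-0.0,-0.024,1],[-0.0,0.1,0.0,0.0006,-0.0,-0.024,1],[-0.0,-0.0,-4.4,0.0246,0.01,-0.0018,1],[-0.0,-0.0,-4.4,0.0237,0.0119,-0.0018,1],[-0.0,-0.0,-4.4,0.0228,0.0136,-0.0018,1],[-0.0,-0.0,-4.4,0.0217,0.0153,-0.0018,1],[-0.0,-0.0,-4.4,0.0204,0.0169,-0.0018,1],[-0.0,-0.0,-4.4,0.0191,0.0184,-0.0018,1]]
[[-0.0,-0.0,-4.4,0.0176,0.0198,-0.0018,1],[-0.0,-0.0,-4.4,0.0161,0.0211,-0.0018,1],[-0.0,-0.0,-4.4,0.0144,0.0223,-0.0018,1],[-0.0,-0.0,-4.4,0.0127,0.0233,-0.0018,1],[-0.0,-0.0,-4.4,0.0109,0.0242,-0.0018,1]]
```

Request:
{"name": "send_rows", "arguments": {
  "steps": [
    [0,0,0,0,0,-0.024,1],
    [0,0,0,0,0,-0.024,1],
    [0,0,0,0,0,-0.024,1],
    [0,0,0,0,0,-0.024,1],
    [0,0,-4.4,0.0245,0.01,-0.002,1],
    [0,0,-4.4,0.0235,0.012,-0.002,1],
    [0,0,-4.4,0.023,0.0135,-0.002,1],
    [0,0,-4.4,0.0215,0.0155,-0.002,1],
    [0,0,-4.4,0.0205,0.017,-0.002,1],
    [0,0,-4.4,0.019,0.0185,-0.002,1]
  ]
}}

```text
time: 36.1
ee_pos: [0.6262, -0.1165, 0.2012]
eef_rot: [0.5, 0.866, -0.002, 0.004]
ft_force: [0.5, -0.3, -0.5]
width: 0.0555
```

Run:
```python
from h import *
plan([(.6707,.002,.18,140,6),(.6707,.002,.12,140,4)],1)
```

```text
now 36.1 [ 0.6262 -0.1165  0.2012] yaw 119.95 tilt 0.54 w 0.0555 F [ 0.5 -0.3 -0.5] q [ 0.68  0.49 -0.79  1.45  0.36  1.34  0.4 ]
[[-0.0,0.1,-3.3,0.0134,0.0163,0.0034,1],[-0.0,0.1,-3.3,0.0125,0.017,0.0034,1],[-0.0,0.1,-3.3,0.0115,0.0177,0.0035,1],[-0.0,0.1,-3.3,0.0104,0.0184,0.0035,1],[-0.0,0.1,-3.3,0.0093,0.0189,0.0035,1],[-0.0,0.1,-3.3,0.0082,0.0195,0.0035,1],[0.0,-0.0,0.0,-0.0,-0.0,0.015,1],[0.0,-0.0,0.0,-0.0,-0.0,0.015,1],[0.0,-0.0,-0.0,-0.0,-0.0,0.015,1],[0.0,-0.0,0.0,-0.0,-0.0,0.015,1]]
```

Request:
{"name": "send_rows", "arguments": {
  "steps": [
    [0,0.1,-3.3,0.013,0.0155,0,1],
    [0,0.1,-3.3,0.0125,0.0165,0,1],
    [0,0.1,-3.3,0.0115,0.017,0,1],
    [0,0.1,-3.3,0.0105,0.018,0,1],
    [0,0.1,-3.3,0.009,0.017,0,1],
    [0,0,-3,0.005,0.009,0.005,1],
    [0,0,0,0,0,0.015,1],
    [0,0,0,0,0,0.015,1],
    [0,0,0,0,0,0.01,1],
    [0,0,0,0,0,0,1]
  ]
}}

```text
time: 37.1
ee_pos: [0.6596, 0.0155, 0.1493]
eef_rot: [0.321, 0.947, 0.002, -0.004]
ft_force: [-0.2, 0.0, -0.9]
width: 0.0553
```

Run:
```python
from h import *
plan([(.6707,.002,.07,140,5),(.6707,.002,.031,140,4)],1)
im,d=camera("wrist");cv2.imwrite("pics/w15.png",im)
im,d=camera("side");crop(im,160,100,300,220,5,"s15.png")
P=camera_params("wrist");print(proj("wrist",[[.6707,.002,.005]],P))
```

```text
now 37.1 [0.6596 0.0155 0.1493] yaw 142.54 tilt 0.47 w 0.0553 F [-0.2  0.  -0.9] q [ 0.5   0.62 -0.85  1.43  0.46  1.31  0.53]
[[0.0,-0.1,0.5,-0.0035,-0.0008,0.0158,1],[0.0,-0.1,0.5,-0.0035,-0.0008,0.0158,1],[0.0,-0.1,0.5,-0.0035,-0.0007,0.0158,1],[0.0,-0.1,0.5,-0.0035,-0.0007,0.0158,1],[0.0,-0.1,0.5,-0.0035,-0.0007,0.0158,1],[-0.0,-0.0,0.0,-0.0,0.0,0.0098,1],[-0.0,-0.0,0.0,-0.0,0.0,0.0098,1],[-0.0,-0.0,0.0,-0.0,0.0,0.0098,1],[-0.0,-0.0,0.0,-0.0,0.0,0.0098,1]]
[[250.24442701 198.96149175]]
```

View pics/s15.png

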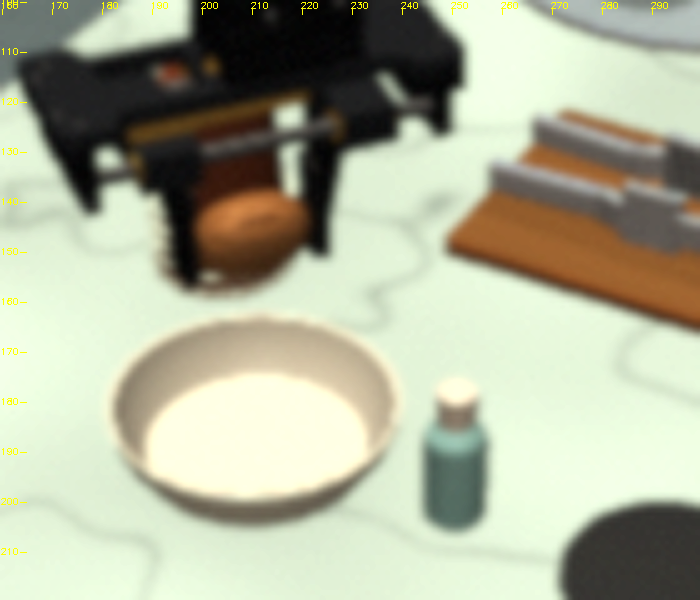

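View pics/w15.png

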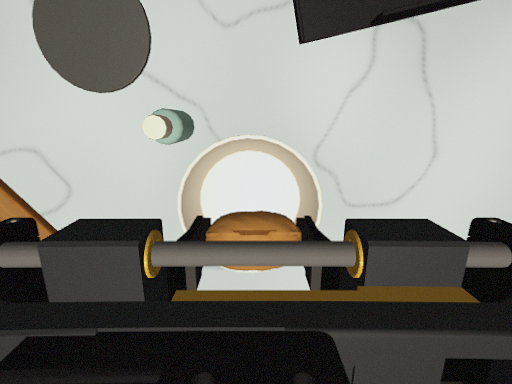

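The dish floor is centred near (250,198), which matches the prediction. The bottle and cups are clear, so I'm lowering.

Request:
{"name": "send_rows", "arguments": {
  "steps": [
    [0,0,0.5,-0.0035,-0.0005,0.012,1],
    [0,0,0.5,-0.0035,-0.0005,0.015,1],
    [0,0,0.5,-0.0035,-0.0005,0.015,1],
    [0,0,0.5,-0.0035,-0.0005,0.015,1],
    [0,0,0.5,-0.002,-0.0005,0.015,1],
    [0,0,0,0,0,0.008,1],
    [0,0,0,0,0,0,1],
    [0,0,0,0,0,0,1],
    [0,0,0,0,0,0,1],
    [0,0,0,0,0,0,1]
  ]
}}

```text
time: 38.2
ee_pos: [0.6726, 0.0015, 0.0645]
eef_rot: [0.345, 0.939, 0.002, -0.002]
ft_force: [-0.5, 0.5, -0.7]
width: 0.0553
```

Run:
```python
from h import *
plan([(.6707,.002,.031,140,6)],1)
```

```text
now 38.2 [0.6726 0.0015 0.0645] yaw 139.64 tilt 0.34 w 0.0553 F [-0.5  0.5 -0.7] q [ 0.48  0.72 -0.79  1.47  0.52  1.18  0.47]
[[0.0,-0.1,-0.1,0.0003,-0.0002,0.0056,1],[0.0,-0.1,-0.1,0.0003,-0.0002,0.0056,1],[0.0,-0.1,-0.1,0.0003,-0.0001,0.0056,1],[0.0,-0.1,-0.1,0.0003,-0.0001,0.0056,1],[0.0,-0.1,-0.1,0.0003,-0.0001,0.0056,1],[0.0,-0.1,-0.1,0.0003,-0.0001,0.0056,1]]
```

Request:
{"name": "send_rows", "arguments": {
  "steps": [
    [0,0,0,0,0,0.0055,1],
    [0,0,0,0,0,0.0055,1],
    [0,0,0,0,0,0.0055,1],
    [0,0,0,0,0,0.0055,1],
    [0,0,0,0,0,0.0055,1],
    [0,0,0,0,0,0.003,1],
    [0,0,0,0,0,0.001,1],
    [0,0,0,0,0,0,1],
    [0,0,0,0,0,0,1],
    [0,0,0,0,0,0,1]
  ]
}}

```text
time: 39.2
ee_pos: [0.673, 0.0019, 0.0311]
eef_rot: [0.345, 0.939, 0.002, -0.002]
ft_force: [-0.3, -0.0, -0.7]
width: 0.0555
```

Run:
```python
from h import *
plan([(.6707,.002,.03,140,2)],1)
```

```text
now 39.2 [0.673  0.0019 0.0311] yaw 139.65 tilt 0.31 w 0.0555 F [-0.3 -0.  -0.7] q [ 0.46  0.75 -0.77  1.49  0.55  1.13  0.46]
[[0.1,-0.1,-0.2,0.0009,-0.0007,0.0006,1],[0.1,-0.1,-0.2,0.0009,-0.0007,0.0006,1]]
```

Lower 2 mm more, open partly, rise.

Request:
{"name": "send_rows", "arguments": {
  "steps": [
    [0,0,0,0,0,0.002,1],
    [0,0,0,0,0,0,1],
    [0,0,0,0,0,0,-0.5],
    [0,0,0,0,0,0,-0.5],
    [0,0,0,0,0,0,-0.5],
    [0,0,0,0,0,0,-0.5],
    [0,0,0,0,0,-0.004,-0.5],
    [0,0,0,0,0,-0.015,-0.5],
    [0,0,0,0,0,-0.025,-0.5],
    [0,0,0,0,0,-0.025,-0.5]
  ]
}}

```text
time: 40.2
ee_pos: [0.6716, 0.0014, 0.0995]
eef_rot: [0.345, 0.939, 0.002, -0.004]
ft_force: [0.5, 0.2, 0.4]
width: 0.0651
```

Request:
{"name": "send_rows", "arguments": {
  "steps": [
    [0,0,0,0,0,-0.025,-0.5],
    [0,0,0,0,0,-0.025,-0.5],
    [0,0,0,0,0,-0.025,-0.5],
    [0,0,0,0,0,-0.015,-0.5],
    [0,0,0,0,0,0,-0.5],
    [0,0,0,-0.02,0,0,-0.5],
    [0,0,0,-0.02,0,0,-0.5],
    [0,0,0,-0.01,0,0,-0.5],
    [0,0,0,0,0,0,-0.5],
    [0,0,0,0,0,0,-0.5]
  ]
}}

```text
time: 41.2
ee_pos: [0.7112, -0.0298, 0.2004]
eef_rot: [0.343, 0.939, 0.003, -0.001]
ft_force: [0.3, 0.2, -0.3]
width: 0.0652
```

Run:
```python
from h import *
import pickle
s=read_state();P=camera_params("wrist");print(s["ee_pos"],s["ft_force"])
im,d=camera("wrist");cv2.imwrite("pics/w16.png",im);pickle.dump((s,P,d),open("pics/w16.pkl","wb"))
im,d=camera("side");cv2.imwrite("pics/s16.png",im)
im,d=camera("top");cv2.imwrite("pics/t16.png",im)
```

```text
[ 0.71124714 -0.02977165  0.20042219] [ 0.33595529  0.19609446 -0.34597755]
```

View pics/w16.png

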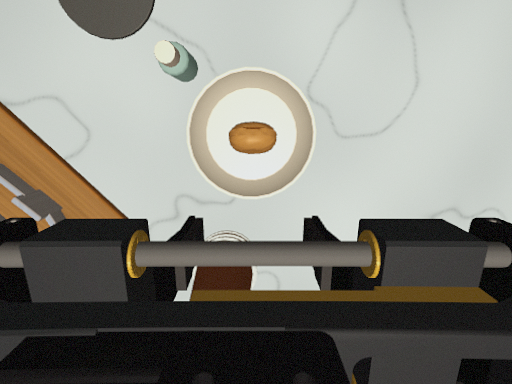

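View pics/s16.png

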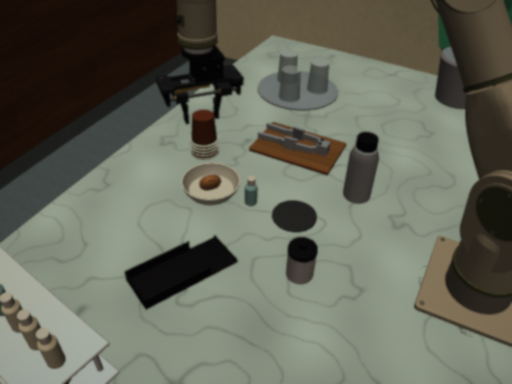

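Run:
```python
from h import *
import pickle
s,P,d=pickle.load(open("pics/w16.pkl","rb"));im=cv2.imread("pics/w16.png").astype(int)
v,u=np.mgrid[0:384,0:512];m=(u>215)&(u<290)&(v>110)&(v<165)&(im[...,2]-im[...,0]>60)
W=atz("wrist",np.c_[u[m],v[m]],.025,P)[:,:2];print(cv2.minAreaRect((W*1000).astype(np.float32)),"dish",(670.8,2.1))
t0=cv2.imread("pics/top0.png");t=cv2.imread("pics/t16.png");print(t.shape)
crop(t,300,100,410,300,3,"t16c.png")
X=cloud("wrist",d,P);print(np.percentile(X[m][:,2],[50,95]))
```

```text
((671.5950927734375, 1.1318321228027344), (54.71394348144531, 36.1539306640625), 51.15219497680664) dish (670.8, 2.1)
(384, 512, 3)
[0.04228628 0.04629718]
```

View pics/t16.png

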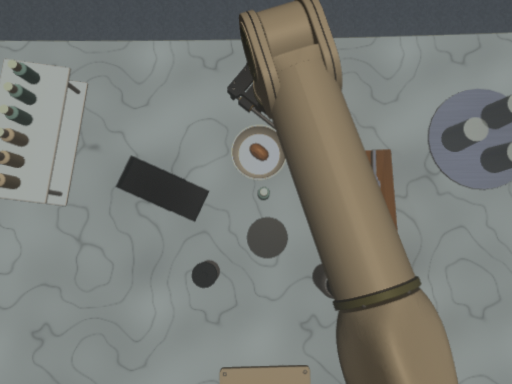

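```bash
python3 -c "
from bench import *
print(close_job(), read_state()['time'])"
```

```text
the job is handed in; nothing more can be done
the job is handed in; nothing more can be done
```

I cracked the walnut and handed the job in at about 41 s of the 72 s allowed. No verdict is reported back.

**What I did:** I lifted the nutcracker by its hinge block and laid it flat on the board. I set the nut lengthwise between the jaws and squeezed the handles at 25–30 N. Then I put the nut in the dish, gripping it by its ends both times.

**Last checks:**
- **Shell:** The handles stopped at 33.6 mm, close to the 32 mm expected once the shell has given. Measured the same way, the nut's width went from about 41.5 mm to about 36 mm, against a nominal 34 mm for a cracked nut. The oblique view probably accounts for the excess.
- **Dish:** The nut's middle is about 1.3 mm from the dish centre.
- **Nutcracker:** It looks flat on the board in the last side picture. By my earlier measurement its mouth is about 15 mm from the board's centre. The arm covered most of it in the last top view, so I didn't re-measure.
- **Bystanders:** The bottle, jug, canister and cups look where they were in the last side picture. The gripper is clear and touching nothing.

One measurement disagreed. A two-view height for the nut came out at 65 mm because the two views were too close in angle. I ignored it, as the top-and-side pair (31 mm) and the depth readings agreed with the nut's stated height.

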